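# Tighten the four cover nuts evenly in cross order

## Robot

A 6-joint arm with a two-finger parallel gripper is mounted at the origin on a cart in front of the work surface, level with it; the furniture and walls round the work are solid. World frame = base frame: x ahead of the robot, y to its left, z up, the work surface at z = 0. Lengths are in m, angles in rad, forces in N, time in s.
With the tool pointing down it reaches from about 0.275 to 0.75 m from the base axis. Payload 10.2 kg.
Tool frame: the origin (TCP) lies between the finger pads; the fingertips stand 25 mm ahead of it and the grasp point (between the pads) lies 6 mm ahead of it; z points along the fingers, y is the line along which they close (so a half turn about z gives the same grasp; the last joint's range is limited). The gripper opens to 85 mm and grips with 20 to 120 N. Pads are 22 mm wide; open, the fingers measure 114 mm over their backs; the gripper's body (76 mm by 85 mm) begins 54 mm behind the grasp point. The pads swing forward as they close: fully open they stand 13 mm farther back than shut.
Start: joints at [-1.469, 0.313, 1.498, -0, 1.331, -0.223], TCP at [0.168, -0.498, 0.232] pointing down, gripper open.
Joint ranges: [-2.94, 2.94], [-0.97, 2.17], [0.19, 2.56], [-1.23, 4.37], [0.02, 3.11], [-2.88, 2.88]. Speed limits (rad/s): [2.39, 2.39, 3.01, 3.14, 3.14, 3.14].

## Interface

Orientations are given as a rotation vector (axis times angle).
In Python, from station import bot gives the robot as it stands. The module is installed in compiled form; this text tells all that it offers.
- The arm moves only by the tool step_arm, never from a script. Its argument "plan" is a list of rows, each a list of 3 entries, a list of its own where there are three numbers: the gripper's target within -1 to 1 (fully open at 1, half-way at 0, shut at -1), then the shift along the tool's x, y, z in m, then the turn, a rotation vector about the tool's x, y, z in rad. A call has 1 to 12 rows; each row is the pose to reach, as a shift and turn from the pose commanded when the call began, along the tool's axes at that moment; what a row does not reach only later rows make up. A row lasts 1/12 s, in which the tool goes at most 41.7 mm and 7.16 degrees, less where a joint would pass 70% of its speed; a pose out of reach is approached as far as the arm can. A call with a gripper value outside its range is refused whole. The fingers move at their own pace and stop on an object; "squeeze" is the grip in N (left out, the last holds). Time passes only in rows, so rows that repeat a pose let the fingers close. It gives the time, the measured TCP pose, the force, the opening and the grip force at its end, in the units of the state.
- bot.get_state(): the state, without advancing time (a new reading comes with each control period).
- bot.capture(name): name is "scene" or "top" or "wrist"; returns a dict with "frame" (420x560x3 uint8, red, green, blue), "fx", "fy", "cx", "cy" (pixels), "R" (3x3) and "t" (3): a world point X has camera coordinates R X + t; the wrist camera has in their place "hand_eye" (4x4, takes a point from camera to tool coordinates, whose origin is the TCP and whose axes are the flange's). Camera axes: x right, y down, z forward; pixel columns grow to the right and rows downward; lengths in m; the calibration is good to about 2 mm. A picture is of the moment at which its call begins: read the wrist's pose just before it. There is no depth.
- bot.hand_in(): hands the job in; it is judged then, once.
The state is a dict: "time_s": time; "joints": joint angles; "qd": joint speeds; "tau": joint torques, N m; "eef_pos": TCP position; "eef_rot": TCP orientation; "ft_force": force on the tool from outside, world axes, zero at the start; "ft_torque": the same for the moment, N m; "finger_gap": finger opening in m; "grasp_force": force on a finger pad.
Only numpy, scipy, OpenCV 4.12 (cv2) and the standard library are available. Lean on these libraries where they do the work, as an engineer would, in place of code of your own. Each camera call takes 0.05 s, during which the arm holds its last target. There are 200 camera calls.

## Task

Take the T-handled wrench from its stand and tighten the four square nuts on the case cover evenly: in cross order (after each first nut of a pair comes the one diagonally opposite) turn every nut about thirty degrees clockwise, then go round in cross order once more and turn each until it comes up hard on its stop, stopping by feel before its stud twists. Turn the nuts only with the wrench and then stand it upright in its stand again; leave the multimeter, the screw dish and the red bottle where they are.

Things in the scene. Friction and masses are not known exactly. Their poses are not given: they have to be found in the camera images.
- case: Square aluminium instrument case, bolted down, 180 x 180 mm, cover top 46 mm above the bench, fins 8 mm high (70 x 63 mm) in its middle. Origin: centre of the underside; x, y along the sides. Nuts 1, 2, 3, 4 stand at (-60,60), (60,60), (60,-60), (-60,-60) mm: 1 is opposite 3, 2 opposite 4.
- wrench: Loose steel T-handled socket wrench, 0.15 kg, 110 mm tall, upright, socket down, in its stand. Origin: centre of the socket's open underside, z up the 12 mm shank, x along the cross-bar. Socket head 32 x 32 x 26 mm outside; its square mouth is 23 x 23 mm (sides along x and y), 20 mm deep.
- wrench_bar (a point): Centre of the wrench's cross-bar, 101 mm above the wrench's origin, axes as the wrench. The bar is 66 mm long (x), 14 mm thick (y), 18 mm high: grip it across its thickness, right above the shank.
- stand: Fixed wrench stand: a 90 x 90 mm steel foot with a square open-topped black pocket 36 x 36 mm inside (walls 6 mm thick, rim 30 mm above the bench). The wrench's socket stands on the pocket's floor, 9 mm above the bench. Origin: centre of the underside; x and y along the pocket's sides.
- nut_1_top (a point): Centre of the top face of square nut 1: 20 x 20 x 12 mm, top edges chamfered 2 mm, top 61 mm above the bench, underside 49 mm; a thin stud sticks out 5 mm above it on its axis (the socket clears it). The socket has about 0.16 rad of play on it either way. x and y are square to the nut's sides and turn with it. It turns about the vertical and does not sink.
- nut_2_top (a point): Centre of the top face of square nut 2: 20 x 20 x 12 mm, top edges chamfered 2 mm, top 61 mm above the bench, underside 49 mm; a thin stud sticks out 5 mm above it on its axis (the socket clears it). The socket has about 0.16 rad of play on it either way. x and y are square to the nut's sides and turn with it. It turns about the vertical and does not sink.
- nut_3_top (a point): Centre of the top face of square nut 3: 20 x 20 x 12 mm, top edges chamfered 2 mm, top 61 mm above the bench, underside 49 mm; a thin stud sticks out 5 mm above it on its axis (the socket clears it). The socket has about 0.16 rad of play on it either way. x and y are square to the nut's sides and turn with it. It turns about the vertical and does not sink.
- nut_4_top (a point): Centre of the top face of square nut 4: 20 x 20 x 12 mm, top edges chamfered 2 mm, top 61 mm above the bench, underside 49 mm; a thin stud sticks out 5 mm above it on its axis (the socket clears it). The socket has about 0.16 rad of play on it either way. x and y are square to the nut's sides and turn with it. It turns about the vertical and does not sink.
- nut_1 (a joint): Turn of nut 1, rad, growing clockwise seen from above. Starts between 0 and 0.1; turns with a steady drag of about 0.05 N m and stays where it is left. It comes up hard on its stop (tight) somewhere between 0.85 and 1.2; the stop differs from nut to nut and cannot be seen, only felt as a sharp rise of the turning moment.
- nut_2 (a joint): Turn of nut 2, rad, growing clockwise seen from above. Starts between 0 and 0.1; turns with a steady drag of about 0.05 N m and stays where it is left. It comes up hard on its stop (tight) somewhere between 0.85 and 1.2; the stop differs from nut to nut and cannot be seen, only felt as a sharp rise of the turning moment.
- nut_3 (a joint): Turn of nut 3, rad, growing clockwise seen from above. Starts between 0 and 0.1; turns with a steady drag of about 0.05 N m and stays where it is left. It comes up hard on its stop (tight) somewhere between 0.85 and 1.2; the stop differs from nut to nut and cannot be seen, only felt as a sharp rise of the turning moment.
- nut_4 (a joint): Turn of nut 4, rad, growing clockwise seen from above. Starts between 0 and 0.1; turns with a steady drag of about 0.05 N m and stays where it is left. It comes up hard on its stop (tight) somewhere between 0.85 and 1.2; the stop differs from nut to nut and cannot be seen, only felt as a sharp rise of the turning moment.
- stud_1 (a joint): How far the stud under nut 1 has been twisted round by overtightening, rad; 0 is sound. It holds up to 0.6 N m on the nut and yields beyond that, once the nut is on its stop.
- stud_2 (a joint): How far the stud under nut 2 has been twisted round by overtightening, rad; 0 is sound. It holds up to 0.6 N m on the nut and yields beyond that, once the nut is on its stop.
- stud_3 (a joint): How far the stud under nut 3 has been twisted round by overtightening, rad; 0 is sound. It holds up to 0.6 N m on the nut and yields beyond that, once the nut is on its stop.
- stud_4 (a joint): How far the stud under nut 4 has been twisted round by overtightening, rad; 0 is sound. It holds up to 0.6 N m on the nut and yields beyond that, once the nut is on its stop.
- post_1: Fixed seat (29 mm washer) of nut 1 on the case cover, 46 mm above the bench; carries stud 1 and nut 1. Its yaw is not that of the case.
- post_2: Fixed seat (29 mm washer) of nut 2 on the case cover, 46 mm above the bench; carries stud 2 and nut 2. Its yaw is not that of the case.
- post_3: Fixed seat (29 mm washer) of nut 3 on the case cover, 46 mm above the bench; carries stud 3 and nut 3. Its yaw is not that of the case.
- post_4: Fixed seat (29 mm washer) of nut 4 on the case cover, 46 mm above the bench; carries stud 4 and nut 4. Its yaw is not that of the case.
- multimeter: Bystander: blue and black hand multimeter lying on its back, 75 x 150 x 45 mm, origin at the centre of its underside.
- screw_dish: Bystander: round steel dish with screws, 97 mm across, 20 mm high, origin at the centre of its underside.
- threadlock: Bystander: small red bottle with a white nozzle standing up, 25 mm across, 72 mm high, origin at the centre of its underside.

How it is judged:
By the outcome, as a careful person would: the job done as asked, in the order asked, and still so for the second after the job is handed in, with the robot touching nothing.
It also fails if it takes over 72 s, if anything falls off the work surface, if the arm or the gripper's body presses on something with over 40 N, if the wrist force passes 120 N, or if a joint passes its speed limit or range.

## Working session

There is one attempt and no reset: what is moved stays moved. The work goes in short steps, Python scripts to look and compute and a tool call to move; the robot and the scene stay as the last step left them, time stands still between calls to the robot, and variables do not carry over. Pictures are saved under pics/ and viewed, at most 10 in all, crops included, and the job is handed in when it is done.

Besides the shell and the picture viewer there is one more tool, called after "Request:" by a JSON object that holds its "fn" and its "kwargs". step_arm: Moves the arm, as the interface text tells. Its arguments: {"type":"object","properties":{"plan":{"type":"array"},"squeeze":{"type":"number"}},"required":["plan"]}

```bash
mkdir -p pics; python3 - <<'E'
from station import bot
import cv2,numpy as np
s=bot.get_state();print({k:np.round(v,4).tolist() for k,v in s.items()})
for n in("scene","top"):
    c=bot.capture(n);cv2.imwrite(f"pics/{n}0.png",c["frame"][:,:,::-1]);np.savez(n+"0.npz",**c)
    print(n,c["fx"],c["cx"],c["cy"],np.round(c["R"],3).tolist(),np.round(c["t"],3).tolist())
c=bot.capture("wrist");print(c["fx"],c["hand_eye"])
E
```

```text
{'time_s': 0.0, 'joints': [-1.4694, 0.3135, 1.4984, 0.0, 1.331, -0.2234], 'qd': [0.0001, 0.0003, -0.0009, 0.0011, 0.0003, -0.0014], 'tau': [-0.0003, -41.2259, -25.9744, -0.0002, 0.0041, 0.0], 'eef_pos': [0.1675, -0.4973, 0.2318], 'eef_rot': [-3.0989, -0.5078, -0.0001], 'ft_force': [0.1491, -0.0258, 0.1756], 'ft_torque': [-0.0568, 0.0004, 0.0867], 'grasp_force': 0.0, 'finger_gap': 0.0856}
scene 463.5554166798725 283.76534069963077 212.76382461197946 [[-0.56, -0.829, 0.015], [-0.474, 0.305, -0.826], [0.68, -0.47, -0.563]] [0.307, 0.372, 0.914]
top 465.44346435860587 279.2639196287894 207.27930418499173 [[-0.004, -1.0, 0.001], [-0.997, 0.004, -0.073], [0.073, -0.001, -0.997]] [-0.023, 0.595, 1.109]
289.7911469504656 [[ 7.53077476e-04 -9.46570266e-01 -3.22496766e-01  8.37301976e-02]
 [ 9.99999557e-01  5.30684836e-04  7.77516809e-04  7.64226409e-04]
 [-5.64830149e-04 -3.22497208e-01  9.46570246e-01 -1.40931042e-01]
 [ 0.00000000e+00  0.00000000e+00  0.00000000e+00  1.00000000e+00]]
```

View pics/top0.png

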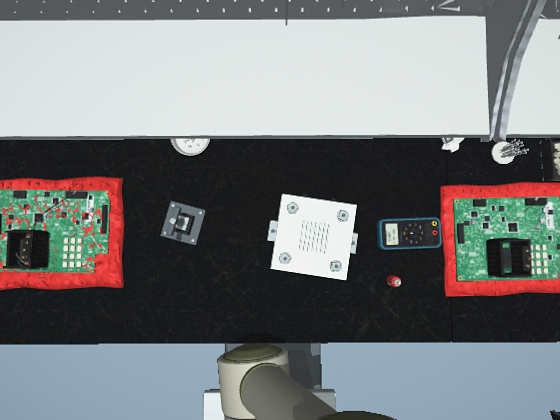

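View pics/scene0.png

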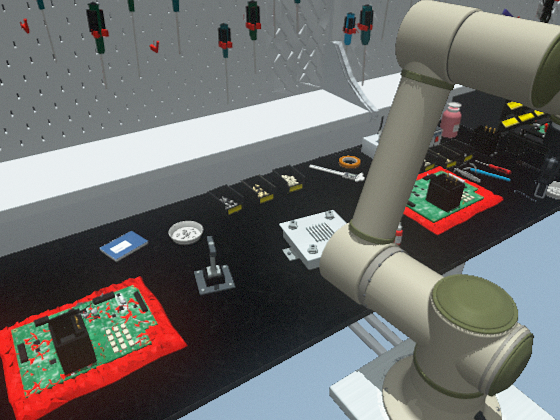

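```bash
cat > h.py <<'E'
import numpy as np,cv2
from scipy.spatial.transform import Rotation as Ro
from station import bot
def cam(n,save=None):
    s=bot.get_state();c=dict(bot.capture(n))
    if n=="wrist":
        T=np.eye(4);T[:3,:3]=Ro.from_rotvec(s["eef_rot"]).as_matrix();T[:3,3]=s["eef_pos"]
        W=np.linalg.inv(T@np.array(c["hand_eye"]));c["R"],c["t"]=W[:3,:3],W[:3,3]
    if save: cv2.imwrite(f"pics/{save}.png",c["frame"][:,:,::-1])
    return c
def ray(c,uv,z):
    uv=np.atleast_2d(uv).astype(float);R=np.array(c["R"]);o=-R.T@np.array(c["t"])
    d=np.c_[(uv[:,0]-c["cx"])/c["fx"],(uv[:,1]-c["cy"])/c["fy"],np.ones(len(uv))]@R
    return o+d*((z-o[2])/d[:,2])[:,None]
def proj(c,X):
    p=np.atleast_2d(X)@np.array(c["R"]).T+np.array(c["t"])
    return np.c_[p[:,0]/p[:,2]*c["fx"]+c["cx"],p[:,1]/p[:,2]*c["fy"]+c["cy"]]
def psi(s): R=Ro.from_rotvec(s["eef_rot"]).as_matrix();return np.arctan2(R[1,0],R[0,0])
def go(x,y,z,yaw):
    "shift and turn in tool axes from the measured pose"
    s=bot.get_state();R=Ro.from_rotvec(s["eef_rot"]).as_matrix()
    T=Ro.from_euler("z",yaw).as_matrix()@np.diag([1,-1,-1])
    print("t",round(s["time_s"],2),"shift",np.round(R.T@(np.array([x,y,z])-s["eef_pos"]),4),"turn",np.round(Ro.from_matrix(R.T@T).as_rotvec(),4),"F",np.round(s["ft_force"],1),"M",np.round(s["ft_torque"],2),"q6",round(s["joints"][5],2))
E
python3 - <<'E'
from h import *
d=np.load("top0.npz");c={k:d[k] for k in d}
f=c["frame"].astype(int);m=((f.min(2)>150)).astype(np.uint8);m[:165]=0;m[300:]=0;m[:,:250]=0;m[:,370:]=0
m=cv2.morphologyEx(m,cv2.MORPH_OPEN,np.ones((9,9)));q=cv2.findContours(m,0,2)[0];q=max(q,key=cv2.contourArea)
b=cv2.boxPoints(cv2.minAreaRect(q));P=ray(c,b,.046);C=P.mean(0);print("case",P.round(3).tolist(),C)
print("nuts",ray(c,[[292,208],[343,215],[336,266],[285,260]],.061).round(3).tolist())
w=ray(c,cv2.boxPoints(cv2.minAreaRect(np.array([[178,200],[205,211],[191,246],[162,236]],np.int32))),.0);print("stand",w.round(3).tolist(),w.mean(0))
t=ray(c,[[394,281],[409,233],[190,147]],0);print(t.round(3))
cv2.imwrite("pics/c.png",cv2.resize(c["frame"][185:265,145:225,::-1],None,fx=5,fy=5,interpolation=2))
s=bot.get_state();print(psi(s));go(.40,-.06,.2,-.1);go(.40,.2,.25,-.1)
E
```

```text
case [[0.449, 0.0, 0.046], [0.626, -0.027, 0.046], [0.598, -0.211, 0.046], [0.421, -0.182, 0.046]] [ 0.52349525 -0.10498157  0.046     ]
nuts [[0.59, -0.055, 0.061], [0.573, -0.175, 0.061], [0.454, -0.157, 0.061], [0.469, -0.038, 0.061]]
stand [[0.526, 0.264, 0.0], [0.616, 0.228, 0.0], [0.587, 0.158, 0.0], [0.498, 0.193, 0.0]] [0.55679001 0.21067462 0.        ]
[[ 0.414 -0.306  0.   ]
 [ 0.531 -0.345  0.   ]
 [ 0.748  0.197  0.   ]]
0.3247961758183266
t 0.15 shift [ 0.3599 -0.3403  0.0324] turn [-0.0009 -0.      0.4248] F [0.9 1.1 0.3] M [ 0.01 -0.06  0.04] q6 -0.22
t 0.15 shift [ 0.4429 -0.5867 -0.0174] turn [-0.0009 -0.      0.4248] F [0.9 1.1 0.3] M [ 0.01 -0.06  0.04] q6 -0.22
```

View pics/c.png

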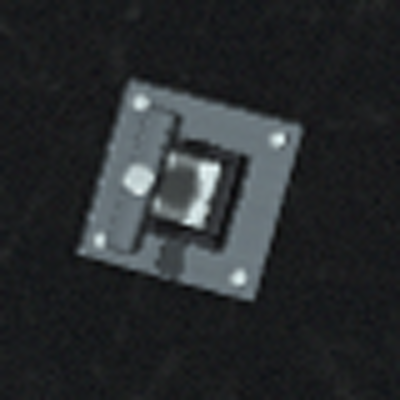

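Request:
{"fn": "step_arm", "kwargs": {"plan": [[1,[0.459,-0.26,0.03],[0,0,0.595]],[1,[0.459,-0.26,0.03],[0,0,0.595]],[1,[0.459,-0.26,0.03],[0,0,0.595]],[1,[0.459,-0.26,0.03],[0,0,0.595]],[1,[0.459,-0.26,0.03],[0,0,0.595]],[1,[0.459,-0.26,0.03],[0,0,0.595]],[1,[0.459,-0.26,0.03],[0,0,0.595]],[1,[0.459,-0.26,0.03],[0,0,0.595]],[1,[0.459,-0.26,0.03],[0,0,0.595]],[1,[0.459,-0.26,0.03],[0,0,0.595]],[1,[0.459,-0.26,0.03],[0,0,0.595]],[1,[0.459,-0.26,0.03],[0,0,0.595]]], "squeeze": 100}}

```text
time_s: 1.15
eef_pos: [0.4911, -0.1357, 0.2048]
eef_rot: [3.113, -0.423, -0.0]
ft_force: [1.5, -1.7, -0.2]
finger_gap: 0.0855
grasp_force: 0.0
```

Request:
{"fn": "step_arm", "kwargs": {"plan": [[1,[0.0,0.0,0.0],[0,0,0]],[1,[0.0,0.0,0.0],[0,0,0]]]}}

```text
time_s: 1.32
eef_pos: [0.4906, -0.1361, 0.2044]
eef_rot: [-3.114, 0.417, 0.002]
ft_force: [-0.4, -0.8, 0.7]
finger_gap: 0.0858
grasp_force: 0.0
```

```bash
python3 - <<'E'
from h import *
go(.5235,-.105,.18,-.27)
c=cam("wrist","w1");np.savez("w1.npz",**c)
print(proj(c,[[.59,-.055,.061],[.573,-.175,.061],[.454,-.157,.061],[.469,-.038,.061]]).round(0).tolist())
E
```

```text
t 1.32 shift [ 0.0235 -0.0387  0.0244] turn [-0.0001  0.001   0.0035] F [-0.4 -0.8  0.7] M [-0.01 -0.01 -0.03] q6 1.34
[[169.0, 125.0], [298.0, 108.0], [309.0, 228.0], [198.0, 243.0]]
```

View pics/w1.png

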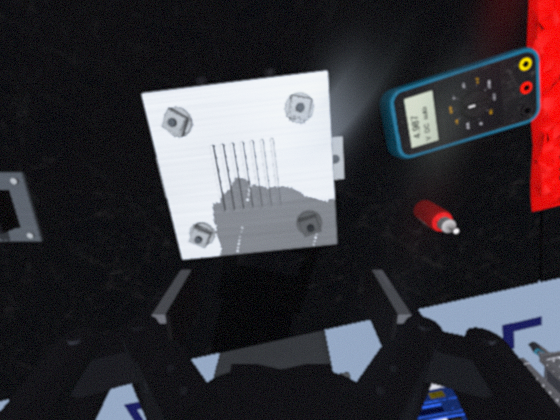

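Request:
{"fn": "step_arm", "kwargs": {"plan": [[1,[0.0235,-0.039,0.03],[0,0,0]],[1,[0.0235,-0.039,0.07],[0,0,0]],[1,[0.0235,-0.039,0.07],[0,0,0]],[1,[0.0235,-0.039,0.07],[0,0,0]],[1,[0.0235,-0.039,0.07],[0,0,0]]]}}

```text
time_s: 1.78
eef_pos: [0.5229, -0.1078, 0.1361]
eef_rot: [3.112, -0.425, 0.001]
ft_force: [-0.7, -0.8, -0.3]
finger_gap: 0.0858
grasp_force: 0.0
```

```bash
python3 - <<'E'
from h import *
s=bot.get_state();print(s["eef_pos"],psi(s),s["qd"])
c=cam("wrist","w2");np.savez("w2.npz",**c)
N=np.array([[.59,-.055,.061],[.573,-.175,.061],[.454,-.157,.061],[.469,-.038,.061]])
p=proj(c,N).round().astype(int);print(p.tolist())
cr=[cv2.resize(c["frame"][max(v-40,0):v+40,max(u-40,0):u+40,::-1],(300,300),interpolation=2) for u,v in p]
cv2.imwrite("pics/w2c.png",np.vstack([np.hstack(cr[:2]),np.hstack(cr[3:1:-1])]))
E
```

```text
[ 0.52292825 -0.10780946  0.13613586] -0.2716707949255072 [-5.06525358e-05 -2.51976274e-02 -2.11394482e-02  2.20385031e-03
 -1.39240614e-03  2.96670105e-04]
[[188, 162], [351, 141], [357, 284], [220, 301]]
```

View pics/w2c.png

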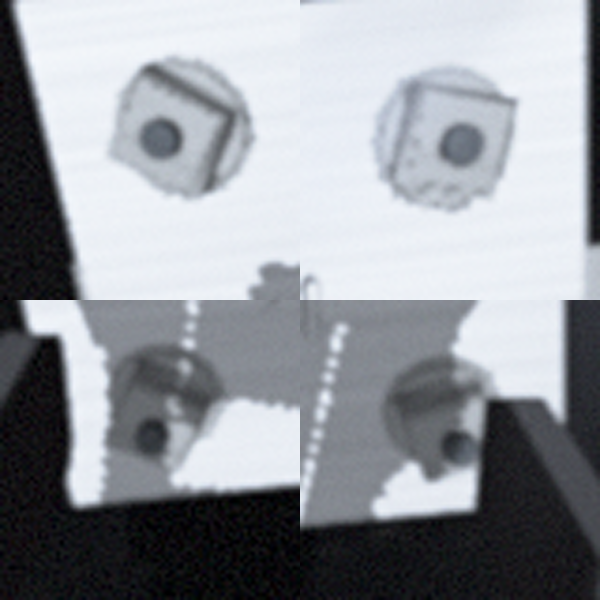

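```bash
cat >> h.py <<'E'
def fitcase(P):
    "square of nut centres -> centre, yaw, fitted points (order far-left, far-right, near-right, near-left)"
    L=np.array([[60,60],[60,-60],[-60,-60],[-60,60]])/1000.
    P=P[:,:2];C=P.mean(0);r,_=Ro.align_vectors(np.c_[P-C,np.zeros(4)],np.c_[L,np.zeros(4)])
    M=r.as_matrix()[:2,:2];Q=C+L@M.T;return C,np.arctan2(M[1,0],M[0,0]),Q,(P-Q)*1000
def nutyaw(c,X,r=.0175):
    "edge directions near point X, mod 90 deg, weighted"
    u,v=proj(c,[*X[:2],.058])[0].round().astype(int);k=26;x0,y0=max(u-k,0),max(v-k,0)
    g=cv2.cvtColor(c["frame"][y0:v+k,x0:u+k],cv2.COLOR_RGB2GRAY);g=cv2.resize(g,None,fx=4,fy=4,interpolation=2)
    ls=cv2.createLineSegmentDetector().detect(g)[0][:,0];o=[]
    for l in ls:
        p=ray(c,(l.reshape(2,2)+.5)/4-.5+[x0,y0],.057)[:,:2];d=p[1]-p[0];n=np.hypot(*d)*1000
        if n>7 and np.hypot(*(p.mean(0)-X[:2]))<r: o.append((round(np.degrees(np.arctan2(d[1],d[0]))%90,1),round(n,1)))
    a=np.array(o);z=(a[:,1]**2*np.exp(4j*np.radians(a[:,0]))).sum();return round(np.degrees(np.angle(z))/4%90,1),sorted(o,key=lambda t:-t[1])[:8]
E
python3 - <<'E'
from h import *
d=np.load("w2.npz");c={k:d[k] for k in d}
P=ray(c,[[190.7,158.8],[353.7,139.4],[359.1,283.5],[220.3,297.3]],.066)
C,y,Q,e=fitcase(P);print(C,y,Q.round(4).tolist(),e.round(1).tolist())
for i,q in enumerate(Q): print(i,*nutyaw(c,q))
d=np.load("w1.npz");c={k:d[k] for k in d}
P=ray(c,[[174,121],[301,106],[309,224],[198,238]],.066);print(fitcase(P))
for i,q in enumerate(Q): print(i,*nutyaw(c,q))
go(.554,.211,.17,-.27)
E
```

```text
[ 0.52470874 -0.10862787] -0.1551888539543649 [[0.5933, -0.0586], [0.5747, -0.1772], [0.4562, -0.1586], [0.4747, -0.0401]] [[-1.1, -1.0], [-0.7, 1.4], [0.9, 0.8], [0.8, -1.2]]
0 42.9 [(np.float64(43.6), np.float64(17.7)), (np.float64(47.0), np.float64(13.7)), (np.float64(49.9), np.float64(12.8)), (np.float64(35.5), np.float64(10.4)), (np.float64(42.5), np.float64(8.9)), (np.float64(45.9), np.float64(8.4)), (np.float64(33.3), np.float64(7.9)), (np.float64(31.8), np.float64(7.4))]
1 65.7 [(np.float64(65.0), np.float64(16.2)), (np.float64(64.5), np.float64(12.8)), (np.float64(65.2), np.float64(11.5)), (np.float64(69.3), np.float64(11.1))]
2 74.9 [(np.float64(75.0), np.float64(29.4)), (np.float64(74.7), np.float64(13.7)), (np.float64(30.9), np.float64(7.3))]
3 70.7 [(np.float64(73.1), np.float64(17.5)), (np.float64(73.4), np.float64(9.8)), (np.float64(45.0), np.float64(8.4))]
(array([ 0.525672  , -0.11023245]), np.float64(-0.15705617436271943), array([[ 0.5943182 , -0.06035561],
       [ 0.57554884, -0.17887865],
       [ 0.4570258 , -0.1601093 ],
       [ 0.47579516, -0.04158626]]), arr
[... 266 characters left out ...]
loat64(51.9), np.float64(12.1)), (np.float64(55.0), np.float64(10.8)), (np.float64(46.9), np.float64(9.6)), (np.float64(37.9), np.float64(7.5)), (np.float64(67.1), np.float64(7.2))]
1 63.8 [(np.float64(64.9), np.float64(10.3)), (np.float64(39.2), np.float64(9.0)), (np.float64(66.4), np.float64(8.2)), (np.float64(0.5), np.float64(7.9))]Traceback (most recent call last):
  File "<stdin>", line 8, in <module>
  File "h.py", line 37, in nutyaw
    a=np.array(o);z=(a[:,1]**2*np.exp(4j*np.radians(a[:,0]))).sum();return round(np.degrees(np.angle(z))/4%90,1),sorted(o,key=lambda t:-t[1])[:8]
                     ~^^^^^
IndexError: too many indices for array: array is 1-dimensional, but 2 were indexed
```

Request:
{"fn": "step_arm", "kwargs": {"plan": [[1,[-0.045,-0.152,-0.064],[0,0,0]],[1,[-0.045,-0.152,-0.064],[0,0,0]],[1,[-0.045,-0.152,-0.064],[0,0,0]],[1,[-0.045,-0.152,-0.064],[0,0,0]],[1,[-0.045,-0.152,-0.064],[0,0,0]],[1,[-0.045,-0.152,-0.064],[0,0,0]],[1,[-0.045,-0.152,-0.064],[0,0,0]]]}}

```text
time_s: 2.42
eef_pos: [0.5205, 0.0512, 0.2001]
eef_rot: [3.112, -0.424, 0.003]
ft_force: [0.3, -0.8, -0.2]
finger_gap: 0.0853
grasp_force: 0.0
```

```bash
sed -i 's/a=np.array(o);z/a=np.array(o).reshape(-1,2);z/' h.py; python3 - <<'E'
from h import *
s=bot.get_state();print(s["eef_pos"],psi(s),s["qd"].max() if hasattr(s["qd"],"max") else 0)
c=cam("wrist","w3");np.savez("w3.npz",**c)
C=np.array([.5247,-.1086]);a=-.155;M=np.array([[np.cos(a),-np.sin(a)],[np.sin(a),np.cos(a)]])
Q=C+np.array([[60,60],[60,-60],[-60,-60],[-60,60]])/1000@M.T
for i,q in enumerate(Q): print(i,proj(c,[*q,.066]).round(0).tolist(),*[x if isinstance(x,float) else [tuple(map(float,t)) for t in x] for x in nutyaw(c,q)])
print(proj(c,[[.554,.211,.119]]))
go(.54,.205,.2,-.27)
E
```

```text
[0.52050331 0.0511549  0.20006687] -0.27057953868530954 0.021156888625090665
0 [[378.0, 97.0]] 47.0 [(45.7, 14.5), (45.4, 11.1), (50.9, 10.9), (63.0, 10.6), (39.0, 9.0), (59.2, 7.8), (46.7, 7.8), (21.1, 7.5)]
1 [[517.0, 80.0]] 70.1 [(65.8, 12.7), (60.1, 12.3), (84.9, 9.8), (2.9, 9.6), (64.8, 7.3), (67.3, 7.1)]
2 [[500.0, 210.0]] 89.8 [(7.0, 11.5), (5.5, 10.2), (87.8, 8.4), (59.1, 7.8), (57.5, 7.4)]
3 [[379.0, 223.0]] 50.5 [(62.1, 17.3), (49.1, 15.6), (42.4, 13.6), (52.1, 11.7), (48.8, 11.2), (1.4, 9.2), (28.4, 8.2), (31.7, 7.2)]
[[ 84.09319956 234.97171575]]
t 2.47 shift [-0.0225 -0.1539 -0.0006] turn [ 0.0002 -0.0009 -0.0016] F [ 0.2 -0.7 -0.8] M [-0.01 -0.03 -0.03] q6 1.72
```

View pics/w3.png

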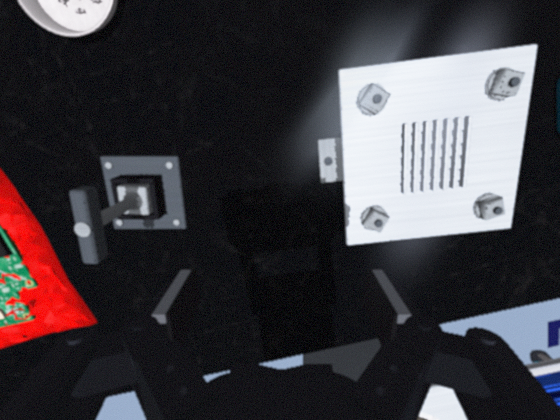

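```bash
python3 - <<'E'
from h import *
d=np.load("w3.npz");c={k:d[k] for k in d}
g=cv2.cvtColor(c["frame"],cv2.COLOR_RGB2GRAY)
m=cv2.inRange(g,45,110);m[:150]=0;m[280:]=0;m[:,110:]=0;m[:,:60]=0
m=cv2.morphologyEx(m,cv2.MORPH_OPEN,np.ones((5,5)));q=max(cv2.findContours(m,0,2)[0],key=cv2.contourArea);r=cv2.minAreaRect(q);print(r)
b=cv2.boxPoints(r);B=ray(c,b,.117);print(B.round(4).tolist(),B.mean(0));print(ray(c,[[82,229],[87,226]],.119))
S=ray(c,[[102,157],[178,156],[187,228],[112,230]],.004);print("stand",S.round(4).tolist(),S.mean(0))
P=ray(c,[[374,99],[513,84],[494,211],[376,220]],.066);F=fitcase(P);print(F[0],F[1],F[3].round(1).tolist())
cr=[cv2.resize(c["frame"][v-22:v+22,u-22:u+22,::-1],(380,380),interpolation=cv2.INTER_CUBIC) for u,v in [(493,209),(376,219)]]
cv2.imwrite("pics/w3c.png",np.hstack(cr))
E
```

```text
((79.9159927368164, 206.7880096435547), (37.83427429199219, 18.15687370300293), 79.69515228271484)
[[0.5922, 0.2068, 0.117], [0.5909, 0.1919, 0.117], [0.5609, 0.2014, 0.117], [0.5622, 0.217, 0.117]] [0.57653643 0.20425593 0.117     ]
[[0.55928358 0.21012456 0.119     ]
 [0.56058472 0.20490945 0.119     ]]
stand [[0.6122, 0.2392, 0.004], [0.5899, 0.1545, 0.004], [0.5038, 0.1771, 0.004], [0.5264, 0.2685, 0.004]] [0.55807596 0.20982136 0.004     ]
[ 0.52501349 -0.1045115 ] -0.17121242166962744 [[-2.0, 1.1], [-1.8, 0.4], [1.1, 0.6], [2.7, -2.2]]
```

View pics/w3c.png

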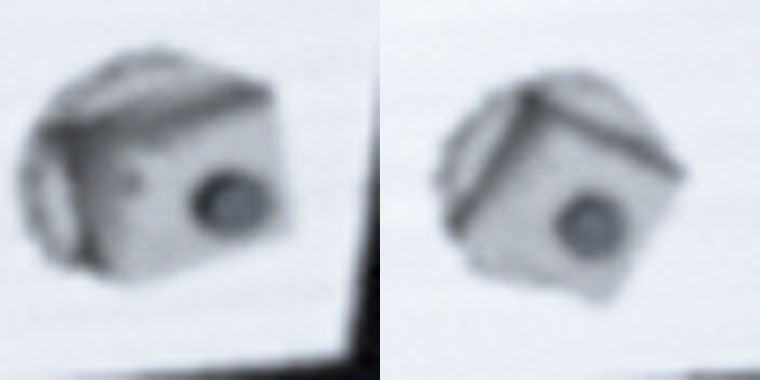

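```bash
python3 - <<'E'
from h import *
d=np.load("w3.npz");c={k:d[k] for k in d}
k=44/380
def A(o,off,segs):
    for a,b,z in segs:
        p=ray(c,[np.array(o)-22+(np.array(a)-[off,0])*k,np.array(o)-22+(np.array(b)-[off,0])*k],z);v=(p[1]-p[0])[:2];print(round(np.degrees(np.arctan2(v[1],v[0]))%90,1),end=" ")
    print()
A((493,209),0,[((45,130),(270,92),.054),((70,140),(95,270),.054),((130,285),(285,230),.059),((270,95),(290,230),.059),((110,165),(265,110),.059),((110,165),(130,285),.059)])
A((376,219),380,[((530,90),(685,175),.054),((530,90),(450,235),.054),((685,175),(605,305),.059),((470,265),(605,305),.059),((545,110),(465,245),.059),((545,110),(680,185),.059)])
go(.559,.209,.17,-.28);go(.559,.209,.116,-.28)
E
```

```text
84.9 6.5 6.9 5.7 6.5 5.5 
46.0 51.4 49.8 57.3 49.7 45.7 
t 2.47 shift [-0.0053 -0.1628  0.0294] turn [ 0.0002 -0.0009  0.0084] F [ 0.2 -0.7 -0.8] M [-0.01 -0.03 -0.03] q6 1.72
t 2.47 shift [-0.0053 -0.1628  0.0834] turn [ 0.0002 -0.0009  0.0084] F [ 0.2 -0.7 -0.8] M [-0.01 -0.03 -0.03] q6 1.72
```

Request:
{"fn": "step_arm", "kwargs": {"plan": [[1,[-0.0055,-0.163,0.029],[0,0,0.01]],[1,[-0.0055,-0.163,0.029],[0,0,0.01]],[1,[-0.0055,-0.163,0.029],[0,0,0.01]],[1,[-0.0055,-0.163,0.029],[0,0,0.01]],[1,[-0.0055,-0.163,0.029],[0,0,0.01]],[1,[-0.0055,-0.163,0.029],[0,0,0.01]],[1,[-0.0055,-0.163,0.084],[0,0,0.01]],[1,[-0.0055,-0.163,0.084],[0,0,0.01]],[1,[-0.0055,-0.163,0.084],[0,0,0.01]]]}}

```text
time_s: 3.22
eef_pos: [0.5572, 0.208, 0.1117]
eef_rot: [3.108, -0.443, -0.01]
ft_force: [-0.6, -0.8, 0.2]
finger_gap: 0.0855
grasp_force: 0.0
```

Request:
{"fn": "step_arm", "kwargs": {"plan": [[-1,[0,0,0],[0,0,0]],[-1,[0,0,0],[0,0,0]],[-1,[0,0,0],[0,0,0]],[-1,[0,0,0],[0,0,0]],[-1,[0,0,0],[0,0,0]],[-1,[0,0,0],[0,0,0]],[-1,[0,0,0],[0,0,0]],[-1,[0,0,0],[0,0,0]]], "squeeze": 120}}

```text
time_s: 3.88
eef_pos: [0.559, 0.2107, 0.1159]
eef_rot: [-3.11, 0.438, -0.003]
ft_force: [-0.3, -1.6, 6.9]
finger_gap: 0.0089
grasp_force: 118.1
```

```bash
python3 - <<'E'
from h import *
go(.559,.209,.116,-.28);s=bot.get_state();print(s["finger_gap"],s["grasp_force"],s["eef_pos"],psi(s))
cam("wrist","w4")
E
```

```text
t 3.88 shift [ 0.0004  0.0016 -0.0001] turn [-0.0006 -0.0018 -0.0001] F [-0.3 -1.6  6.9] M [-0.09  0.05  0.02] q6 2.02
0.008949644083533338 118.08204062632285 [0.55904292 0.21068711 0.1159215 ] -0.2800715724212306
```

View pics/w4.png

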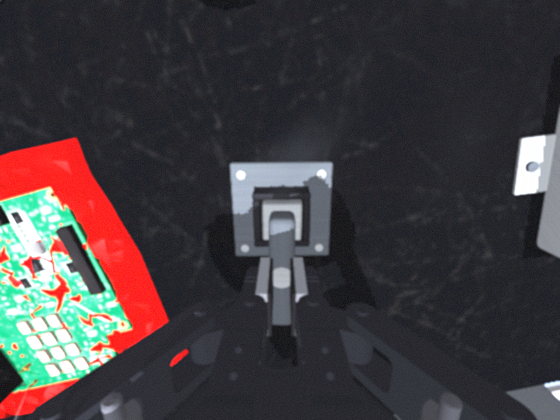

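Request:
{"fn": "step_arm", "kwargs": {"plan": [[-1,[0,0,-0.04],[0,0,0]],[-1,[0,0,-0.074],[0,0,0]],[-1,[0.084,0.287,-0.074],[0,0,-1.057]],[-1,[0.084,0.287,-0.074],[0,0,-1.057]],[-1,[0.084,0.287,-0.074],[0,0,-1.057]],[-1,[0.084,0.287,-0.074],[0,0,-1.057]],[-1,[0.084,0.287,-0.074],[0,0,-1.057]],[-1,[0.084,0.287,-0.074],[0,0,-1.057]],[-1,[0.084,0.287,-0.074],[0,0,-1.057]],[-1,[0.084,0.287,-0.074],[0,0,-1.057]],[-1,[0.084,0.287,-0.074],[0,0,-1.057]],[-1,[0.084,0.287,-0.074],[0,0,-1.057]]]}}

```text
time_s: 4.93
eef_pos: [0.5596, -0.0898, 0.1885]
eef_rot: [-2.906, -1.192, 0.001]
ft_force: [-0.3, 0.3, -2.3]
finger_gap: 0.0087
grasp_force: 118.6
```

Request:
{"fn": "step_arm", "kwargs": {"plan": [[-1,[0,0,0],[0,0,0]],[-1,[0,0,0],[0,0,0]]]}}

```text
time_s: 5.1
eef_pos: [0.5598, -0.0874, 0.1888]
eef_rot: [-2.909, -1.186, 0.0]
ft_force: [0.1, 0.0, -2.1]
finger_gap: 0.0092
grasp_force: 118.6
```

```bash
python3 - <<'E'
from h import *
go(.5931,-.0566,.187,.777);s=bot.get_state();print(s["finger_gap"],s["eef_pos"],psi(s))
c=cam("wrist","w5");np.savez("w5.npz",**c)
print(proj(c,[[.5931,-.0566,.066],[.5744,-.1752,.066],[.4559,-.1564,.066],[.4746,-.0378,.066]]).round(1).tolist(), nutyaw(c,[.5931,-.0566]))
T=Ro.from_rotvec(s["eef_rot"]).as_matrix();p=np.array(s["eef_pos"])
print("bar top",proj(c,p+T@[0,0,-.003]), "sock base",proj(c,(p+(T@np.array([[16,16,81],[16,-16,81],[16,16,107],[16,-16,107]]).T/1000).T)).round(1).tolist())
cv2.imwrite("pics/w5b.png",cv2.resize(c["frame"][90:390,130:480,::-1],(700,600)))
E
```

```text
t 5.1 shift [0.0454 0.0012 0.0018] turn [-0.0005  0.     -0.0027] F [ 0.1  0.  -2.1] M [ 0.01  0.05 -0.05] q6 0.43
0.00922774044457597 [ 0.55982985 -0.08744613  0.18879955] 0.7743094262322895
[[281.3, 158.8], [352.1, 254.8], [258.6, 313.8], [183.3, 232.0]] (np.float64(44.8), [(np.float64(44.0), np.float64(12.4)), (np.float64(44.8), np.float64(11.8)), (np.float64(39.5), np.float64(9.8)), (np.float64(53.3), np.float64(8.9))])
bar top [[278.92996536 276.42367912]] sock base [[299.7, 203.3], [259.7, 203.3], [297.9, 194.8], [261.7, 194.8]]
```

View pics/w5b.png

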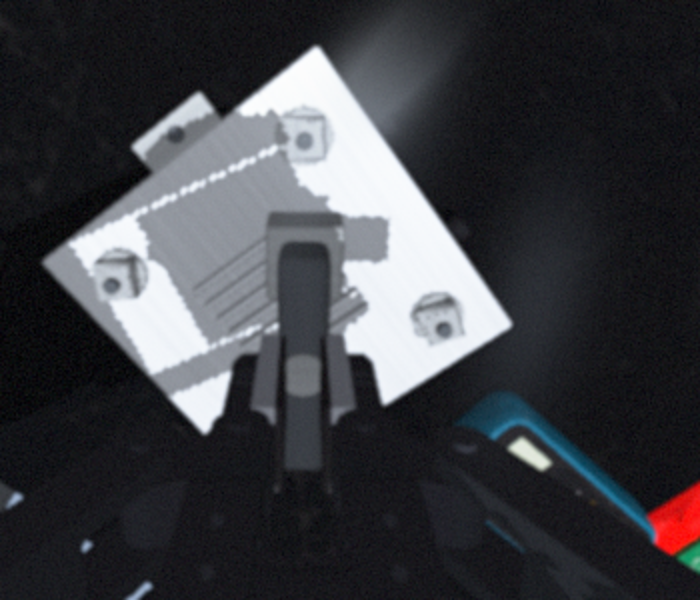

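Request:
{"fn": "step_arm", "kwargs": {"plan": [[-1,[0.0455,0,0],[0,0,0]],[-1,[0.0455,0,0],[0,0,0]],[-1,[0.0455,0,0],[0,0,0]],[-1,[0.0455,0,0.012],[0,0,0]],[-1,[0.0455,0,0.02],[0,0,0]],[-1,[0.0455,0,0.025],[0,0,0]],[-1,[0.0455,0,0.028],[0,0,0]],[-1,[0.0455,0,0.03],[0,0,0]],[-1,[0.0455,0,0.03],[0,0,0]]]}}

```text
time_s: 5.9
eef_pos: [0.5933, -0.057, 0.1605]
eef_rot: [2.906, 1.188, 0.005]
ft_force: [0.7, -0.1, 3.7]
finger_gap: -0.0002
grasp_force: 2.2
```

```bash
python3 - <<'E'
from h import *
go(.5923,-.0556,.157,.777)
E
```

```text
t 5.9 shift [ 0.0003 -0.0017  0.0035] turn [ 0.0035 -0.002  -0.0008] F [ 0.7 -0.1  3.7] M [ 0.04 -0.12  0.04] q6 0.5
```

```bash
python3 - <<'E'
from h import *
s=bot.get_state();print(s["eef_pos"],psi(s))
c=cam("wrist");d=cam("scene")
a=cv2.resize(c["frame"][90:390,130:480,::-1],(400,343));b=cv2.resize(d["frame"][190:290,260:360,::-1],(343,343),interpolation=2)
cv2.imwrite("pics/w6.png",np.hstack([a,b]))
E
```

```text
[ 0.59325681 -0.05699542  0.16049083] 0.7761849417197135
```

View pics/w6.png

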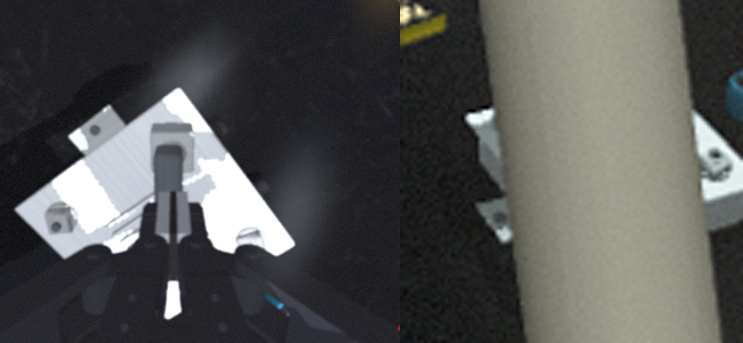

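```bash
python3 - <<'E'
from h import *
c=cam("wrist");np.savez("w6.npz",**c);g=cv2.cvtColor(c["frame"],cv2.COLOR_RGB2GRAY);g=cv2.GaussianBlur(g,(3,3),0)
o=cv2.GaussianBlur(cv2.cvtColor(np.load("w5.npz")["frame"],cv2.COLOR_RGB2GRAY),(3,3),0)
for n,i in(("w5",o),("now",g)):
    print(n)
    for v in range(190,376,8): print(v,i[v,250:314:3].tolist())
E
```

```text
w5
190 [152, 150, 149, 151, 152, 149, 151, 150, 151, 152, 152, 154, 153, 154, 165, 241, 247, 247, 247, 247, 248, 247]
198 [149, 147, 149, 149, 143, 92, 85, 86, 87, 89, 89, 89, 88, 87, 85, 85, 85, 137, 195, 202, 186, 184]
206 [147, 147, 146, 147, 131, 121, 123, 123, 124, 124, 123, 122, 121, 121, 121, 119, 140, 162, 147, 148, 148, 148]
214 [145, 131, 135, 143, 130, 121, 119, 69, 54, 51, 52, 51, 48, 45, 53, 111, 119, 115, 145, 147, 147, 148]
222 [144, 144, 140, 125, 124, 117, 97, 61, 63, 62, 64, 63, 61, 58, 54, 87, 116, 171, 241, 243, 240, 245]
230 [134, 147, 144, 145, 121, 117, 95, 60, 63, 65, 65, 65, 62, 61, 57, 90, 117, 125, 221, 243, 243, 243]
238 [134, 124, 141, 144, 136, 113, 90, 59, 63, 63, 63, 64, 63, 61, 53, 87, 110, 110, 155, 180, 162, 237]
246 [144, 140, 121, 129, 145, 144, 116, 58, 63, 61, 63, 63, 63, 60, 55, 113, 142, 134, 113, 129, 152, 216]
254 [154, 192, 217, 178, 141, 187, 162, 59, 61, 62, 62, 64, 61, 61, 55, 113, 144, 151, 235, 243, 242, 245]
262 [129, 138, 146, 131, 85, 83, 79, 29, 58, 62, 64, 63, 62, 50, 40, 83, 83, 107, 237, 244, 243, 243]
270 [25, 21, 22, 70, 83, 8
[... 3062 characters left out ...]
 37, 38, 37, 36, 35, 36, 37, 37]
326 [35, 36, 36, 36, 37, 37, 36, 37, 37, 41, 50, 49, 43, 41, 36, 35, 37, 37, 36, 35, 36, 36]
334 [37, 36, 37, 36, 38, 36, 35, 35, 40, 65, 78, 77, 55, 42, 37, 37, 36, 38, 39, 39, 37, 39]
342 [36, 35, 38, 37, 37, 37, 34, 39, 47, 231, 255, 255, 179, 45, 40, 37, 37, 35, 39, 38, 38, 39]
350 [37, 38, 37, 38, 38, 36, 34, 36, 60, 250, 255, 255, 225, 37, 39, 37, 37, 38, 38, 37, 37, 40]
358 [37, 37, 35, 37, 35, 34, 32, 35, 123, 255, 255, 255, 252, 64, 38, 38, 36, 38, 38, 38, 36, 36]
366 [35, 39, 38, 37, 35, 38, 38, 37, 203, 255, 240, 128, 41, 36, 38, 42, 38, 36, 36, 36, 36, 36]
374 [37, 39, 35, 37, 35, 34, 34, 33, 35, 34, 34, 35, 34, 35, 34, 34, 35, 37, 37, 38, 38, 37]
```

Request:
{"fn": "step_arm", "kwargs": {"plan": [[-1,[0,0,-0.006],[0,0,0]],[0.3,[0,-0.002,-0.01],[0,0,0]],[0.3,[0,-0.002,-0.01],[0,0,0]],[0.3,[0,-0.002,-0.01],[0,0,0]],[0.3,[0,-0.002,-0.01],[0,0,0]],[0.3,[0,-0.002,-0.01],[0,0,0]]]}}

```text
time_s: 6.55
eef_pos: [0.5908, -0.055, 0.1687]
eef_rot: [-2.907, -1.19, 0.001]
ft_force: [0.2, -0.3, 0.2]
finger_gap: 0.0558
grasp_force: 0.0
```

```bash
python3 - <<'E'
from h import *
go(.5923,-.0556,.138,.777);s=bot.get_state();print(s["finger_gap"],s["eef_pos"],psi(s))
c=cam("wrist");g=cv2.cvtColor(c["frame"],cv2.COLOR_RGB2GRAY);g=cv2.GaussianBlur(g,(3,3),0);np.savez("w7.npz",**c)
for v in range(198,346,12): print(v,g[v,229:335:3].tolist())
for Z,h in((.050,"seated"),(.061,"perched")):
    b=np.array([.5923,-.0556,Z+.11]);d=np.array([np.cos(.777),np.sin(.777),0]);print(h,proj(c,[b,b+.033*d,b-.033*d]).round(0).tolist())
E
```

```text
t 6.55 shift [0.0007 0.0015 0.0307] turn [-0.0005  0.0003 -0.0003] F [ 0.2 -0.3  0.2] M [ 0.02 -0.01 -0.01] q6 0.5
0.05577634855717932 [ 0.59080771 -0.05504264  0.1686754 ] 0.7767455082710685
198 [116, 117, 119, 117, 117, 123, 145, 152, 153, 153, 155, 152, 149, 95, 82, 82, 83, 82, 82, 82, 80, 80, 82, 79, 116, 245, 250, 250, 241, 126, 24, 27, 31, 35, 28, 25]
210 [134, 146, 149, 152, 148, 151, 152, 150, 151, 151, 151, 152, 146, 118, 123, 112, 67, 52, 48, 50, 49, 48, 67, 116, 117, 136, 153, 150, 149, 150, 150, 138, 67, 22, 23, 20]
222 [150, 149, 148, 149, 149, 148, 150, 149, 148, 150, 147, 150, 144, 117, 116, 79, 62, 64, 64, 66, 65, 61, 66, 88, 112, 141, 150, 234, 243, 169, 148, 150, 150, 148, 136, 69]
234 [150, 148, 148, 149, 148, 148, 148, 148, 146, 150, 150, 146, 146, 121, 116, 90, 60, 63, 64, 64, 63, 61, 57, 79, 115, 140, 210, 247, 247, 246, 245, 247, 248, 248, 247, 247]
246 [149, 149, 147, 148, 149, 146, 147, 146, 146, 147, 147, 146, 146, 149, 145, 115, 59, 63, 62, 64, 64, 61, 55, 108, 147, 146, 146, 146, 145, 151, 236, 246, 245, 245, 246, 247]
258 [147, 150, 148, 147, 148, 146, 14
[... 814 characters left out ...]
 242, 241, 244, 243, 244, 243, 243, 210]
318 [243, 243, 243, 245, 245, 243, 244, 244, 243, 240, 243, 205, 124, 142, 218, 244, 241, 243, 245, 244, 244, 245, 243, 244, 245, 243, 243, 242, 242, 243, 242, 242, 240, 241, 242, 242]
330 [243, 243, 241, 241, 242, 242, 243, 245, 244, 243, 244, 243, 243, 245, 242, 242, 245, 246, 244, 243, 243, 244, 244, 242, 243, 243, 242, 243, 243, 242, 241, 242, 241, 242, 237, 182]
342 [244, 244, 243, 243, 242, 243, 241, 220, 153, 132, 79, 130, 177, 168, 191, 242, 244, 244, 241, 243, 245, 244, 243, 242, 243, 244, 242, 239, 204, 89, 23, 16, 22, 20, 23, 21]
seated [[282.0, 265.0], [282.0, 211.0], [282.0, 312.0]]
perched [[282.0, 275.0], [282.0, 218.0], [282.0, 325.0]]
```

Request:
{"fn": "step_arm", "kwargs": {"plan": [[0.3,[0,0.002,0.01],[0,0,0]],[0.3,[0,0.002,0.02],[0,0,0]],[0.3,[0,0.002,0.03],[0,0,0]],[0.3,[0,0.002,0.031],[0,0,0]],[-1,[0,0.002,0.031],[0,0,0]],[-1,[0,0.002,0.031],[0,0,0]],[-1,[0,0.002,0.031],[0,0,0]],[-1,[0,0.002,0.031],[0,0,0]],[-1,[0,0.002,0.031],[0,0,0]],[-1,[0,0.002,0.031],[0,0,0]]], "squeeze": 60}}

```text
time_s: 7.43
eef_pos: [0.5926, -0.0566, 0.1385]
eef_rot: [2.907, 1.189, 0.001]
ft_force: [0.9, -1.0, 1.3]
finger_gap: 0.0132
grasp_force: 59.1
```

```bash
python3 - <<'E'
from h import *
go(.5923,-.0556,.138,.777);s=bot.get_state();print(s["finger_gap"],s["grasp_force"],s["eef_pos"],psi(s))
E
```

```text
t 7.43 shift [ 0.0005 -0.001   0.0005] turn [ 0.0012 -0.0005 -0.0002] F [ 0.9 -1.   1.3] M [-0.17 -0.12 -0.  ] q6 0.5
0.013206228852757762 59.08522367477417 [ 0.5926426  -0.05661497  0.13848116] 0.7768293716162716
```

Request:
{"fn": "step_arm", "kwargs": {"plan": [[-1,[0,0,0],[0,0,0.08]],[-1,[0,0,0],[0,0,0.16]],[-1,[0,0,0],[0,0,0.23]],[-1,[0,0,0],[0,0,0.3]],[-1,[0,0,0],[0,0,0.37]],[-1,[0,0,0],[0,0,0.44]],[-1,[0,0,0],[0,0,0.51]],[-1,[0,0,0],[0,0,0.58]],[-1,[0,0,0],[0,0,0.64]],[-1,[0,0,0],[0,0,0.685]],[-1,[0,0,0],[0,0,0.685]]], "squeeze": 110}}

```text
time_s: 8.35
eef_pos: [0.5931, -0.0567, 0.1386]
eef_rot: [3.138, 0.142, 0.004]
ft_force: [3.2, -0.9, 3.1]
finger_gap: 0.0117
grasp_force: 107.5
```

```bash
python3 - <<'E'
from h import *
go(.5923,-.0556,.19,.257);s=bot.get_state();print(s["finger_gap"],s["grasp_force"],s["eef_pos"],psi(s))
E
```

```text
t 8.35 shift [-0.0006 -0.0011 -0.0514] turn [ 0.0011 -0.0024 -0.1667] F [ 3.2 -0.9  3.1] M [-0.18 -0.66 -0.05] q6 1.19
0.011651530502668405 107.52543568611145 [ 0.59309432 -0.05667644  0.13861964] 0.09025113238763312
```

Request:
{"fn": "step_arm", "kwargs": {"plan": [[-1,[0,0,0],[0,0,-0.1]],[-1,[0,0,0],[0,0,-0.16]],[-1,[0,0,-0.016],[0,0,-0.16]],[-1,[0,0,-0.032],[0,0,-0.16]],[-1,[0,0,-0.032],[0,0,-0.16]],[-1,[-0.191,0.0865,-0.032],[0,0,-0.015]],[-1,[-0.191,0.0865,-0.032],[0,0,-0.015]],[-1,[-0.191,0.0865,-0.032],[0,0,-0.015]],[-1,[-0.191,0.0865,-0.032],[0,0,-0.015]],[-1,[-0.191,0.0865,-0.032],[0,0,-0.015]],[-1,[-0.191,0.0865,-0.032],[0,0,-0.015]],[-1,[-0.191,0.0865,-0.032],[0,0,-0.015]]]}}

```text
time_s: 9.35
eef_pos: [0.4087, -0.1607, 0.1694]
eef_rot: [-3.137, -0.164, 0.001]
ft_force: [-0.9, 0.9, -2.1]
finger_gap: 0.0116
grasp_force: 107.7
```

Request:
{"fn": "step_arm", "kwargs": {"plan": [[-1,[0,0,0],[0,0,0]],[-1,[0,0,0],[0,0,0]]]}}

```text
time_s: 9.52
eef_pos: [0.4107, -0.1596, 0.1696]
eef_rot: [-3.137, -0.17, 0.0]
ft_force: [0.9, -0.5, -1.1]
finger_gap: 0.0114
grasp_force: 107.7
```

```bash
cat >> h.py <<'E'
NUT=np.array([[.5923,-.0556],[.5736,-.1742],[.4551,-.1554],[.4738,-.0368]])
def stud(c,X):
    "dark stud disc near the projection of X -> offset in pixels"
    p=proj(c,[*X[:2],.066])[0];u,v=p.round().astype(int);k=15
    g=cv2.cvtColor(c["frame"][v-k:v+k+1,u-k:u+k+1],cv2.COLOR_RGB2GRAY);g=cv2.resize(g,None,fx=4,fy=4,interpolation=2).astype(np.float32)
    y,x=np.mgrid[-20:21,-20:21];r=np.hypot(x,y);K=np.where(r<13,-1/(r<13).sum(),np.where(r<20,1/((r>=13)&(r<20)).sum(),0)).astype(np.float32)
    o=cv2.filter2D(g,-1,K);o[:20]=o[-20:]=-99;o[:,:20]=o[:,-20:]=-99
    j,i=np.unravel_index(o.argmax(),o.shape);return p.round(1),np.round([i/4-k+u-p[0],j/4-k+v-p[1]],1),round(float(o.max()))
def look(name,ids=(0,1,2,3)):
    s=bot.get_state();c=cam("wrist",name);print("pos",np.round(s["eef_pos"],4),"psi",round(psi(s),4),"gap",round(s["finger_gap"],4))
    for i in ids:
        try: y=nutyaw(c,NUT[i]);print(i,*stud(c,NUT[i]),y[0],[tuple(map(float,t)) for t in y[1][:6]])
        except Exception as e: print(i,e)
    g=cv2.GaussianBlur(cv2.cvtColor(c["frame"],cv2.COLOR_RGB2GRAY),(3,3),0);print("bar cols",[int(x) for x in np.where(g[230,255:310]<80)[0][[0,-1]]+255])
E
python3 - <<'E'
from h import *
look("w8");go(*NUT[2],.138,.105)
E
```

```text
pos [ 0.4107 -0.1596  0.1696] psi 0.1082 gap 0.0114
0 [156.7 -53.6] [10.3 -5.9] 10 0.0 []
1 OpenCV(4.12.0) /io/opencv/modules/imgproc/src/color.cpp:199: error: (-215:Assertion failed) !_src.empty() in function 'cvtColor'

2 [281.  163.8] [ 3.5 -2.3] 26 5.5 [(6.2, 17.3), (5.8, 12.6), (2.9, 7.6), (52.3, 7.2)]
3 [137.5 124.7] [9.3 2. ] 40 52.9 [(51.0, 11.4), (16.3, 11.0), (55.0, 10.8), (60.0, 10.4), (3.9, 9.4), (51.4, 9.4)]
bar cols [255, 309]
t 9.57 shift [0.0445 0.0007 0.0316] turn [-0.0004  0.0002  0.0035] F [-0.  -0.6 -2.1] M [ 0.   -0.   -0.02] q6 0.82
```

```bash
python3 - <<'E'
from h import *
from scipy.optimize import least_squares
c8=cam("wrist");np.savez("w8.npz",**c8)
L=np.array([[60,60],[60,-60],[-60,-60],[-60,60]])/1000.
obs=[]
for n,ids in(("w2",(0,1)),("w3",(0,1,2,3)),("w5",(0,1,3)),("w8",(2,3))):
    d=np.load(n+".npz");c={k:d[k] for k in d}
    for i in ids:
        p,o,s=stud(c,NUT[i]);print(n,i,o,s);
        if s>15 and np.abs(o).max()<9.9: obs.append((c,i,p+o,n))
def f(x,full=False):
    a=x[2];M=np.array([[np.cos(a),-np.sin(a)],[np.sin(a),np.cos(a)]]);Q=x[:2]+L@M.T
    r=[proj(c,[*Q[i],.066])[0]+x[3:5]-o for c,i,o,n in obs]
    return (r,Q) if full else np.ravel(r)
z=least_squares(f,[.5237,-.1055,-.157,2,1],loss="soft_l1");r,Q=f(z.x,True);print(z.x.round(4),Q.round(4).tolist())
for (c,i,o,n),e in zip(obs,r): print(n,i,e.round(1))
E
```

```text
w2 0 [ 8.8 -1.1] 36
w2 1 [-1.3  0.4] 31
w3 0 [0.3 1.8] 30
w3 1 [-3.1  2.1] 55
w3 2 [-1.  -1.6] 54
w3 3 [ 1.5 -1.9] 46
w5 0 [-8.9  0.6] 37
w5 1 [ 0.4 -0.4] 54
w5 3 [4.8 0.1] 50
w8 2 [ 3.4 -2.4] 26
w8 3 [9.4 1.7] 40
[ 0.5222 -0.1063 -0.1433  0.1083 -1.6102] [[0.5902, -0.0555], [0.5731, -0.1743], [0.4543, -0.1571], [0.4714, -0.0384]]
w2 0 [-7.7  2.4]
w2 1 [ 1.6 -1.3]
w3 0 [ 0.1 -1. ]
w3 1 [ 3.3 -3.1]
w3 2 [2.9 0.3]
w3 3 [0.5 2.1]
w5 0 [ 7.3 -0.6]
w5 1 [-0.7 -0.8]
w5 3 [-5.   0.9]
w8 2 [-1.4  1.9]
w8 3 [-7.2 -0.1]
```

```bash
python3 - <<'E'
from h import *
d=np.load("w8.npz");g=cv2.cvtColor(d["frame"],cv2.COLOR_RGB2GRAY)
print("cols",list(range(262,306,2)))
for v in range(140,200,2): print(v,*["%3d"%x for x in g[v,262:306:2]])
E
```

```text
cols [262, 264, 266, 268, 270, 272, 274, 276, 278, 280, 282, 284, 286, 288, 290, 292, 294, 296, 298, 300, 302, 304]
140 239 240 239 239 239 239 239 238 237 238 238 236 237 237 238 239 239 239 238 237 237 236
142 237 238 240 239 241 239 238 239 239 237 238 238 238 237 236 236 236 237 236 238 237 236
144 237 235 237 236 237 238 237 239 238 236 227 225 226 224 228 237 237 236 236 236 236 236
146 240 240 238 238 237 237 235 224 208 204 194 196 195 183 203 227 236 236 236 234 232 232
148 242 240 241 241 240 238 228 185 192 197 203 207 203 199 198 195 215 233 235 234 233 233
150 238 240 241 241 240 214 147 145 156 158 163 172 172 171 170 169 175 212 236 236 235 235
152 236 238 237 238 227 173 139 153 155 153 153 155 155 153 154 156 151 179 227 232 233 234
154 238 237 237 236 215 171 164 200 201 196 198 196 197 196 198 196 182 170 204 225 233 232
156 235 236 235 231 183 170 152 193 201 202 202 202 203 200 202 197 183 168 189 213 234 232
158 235 234 236 226 172 169 154 193 199 198 190 176 188 200 198 201 185 173 193 219 236 233
160 235 236 235 226 187 193 182 197 203 186 145 125 132 173 200 
[... 1075 characters left out ...]
 238 236 234 233 231 232 232 234 233 235 236 237 236 238
186 129 134 138 136 136 135 147 209 218 225 234 237 237 234 234 232 233 233 233 235 237 237
188  70  87 112 121 131 131 135 136 137 137 171 231 237 237 237 238 237 236 235 234 235 236
190  37  39  44  56  72  96 110 125 131 134 152 226 233 231 234 236 238 238 238 240 238 238
192  36  33  34  41  38  42  48  62  79  99 117 153 163 174 231 235 235 235 237 238 239 241
194  30  36  36  36  38  42  39  45  48  43  48  57  79 107 169 214 232 236 238 239 237 238
196  33  39  35  40  35  43  35  44  45  43  42  39  36  33  52  72 132 179 205 226 229 239
198  32  33  36  38  39  36  39  40  40  41  43  36  39  35  36  27  25  42  67  90 131 183
```

```bash
python3 - <<'E'
from h import *
for k in range(5):
    s=bot.get_state();print(s["time_s"],np.round(s["eef_pos"],4),round(psi(s),4),np.abs(s["qd"]).max().round(4));bot.capture("wrist")
E
```

```text
9.6167 [ 0.4107 -0.1595  0.1696] 0.1086 0.0036
9.6667 [ 0.4106 -0.1595  0.1696] 0.1086 0.0047
9.7167 [ 0.4105 -0.1596  0.1697] 0.1083 0.0053
9.7667 [ 0.4104 -0.1597  0.1697] 0.108 0.0061
9.8167 [ 0.4104 -0.1598  0.1698] 0.1078 0.0056
```

Request:
{"fn": "step_arm", "kwargs": {"plan": [[-1,[0.0455,0.001,0],[0,0,0]],[-1,[0.0455,0.001,0],[0,0,0]],[-1,[0.0455,0.001,0],[0,0,0]],[-1,[0.0455,0.001,0],[0,0,0]],[-1,[0.0455,0.001,0.01],[0,0,0]],[-1,[0.0455,0.001,0.016],[0,0,0]],[-1,[0.0455,0.001,0.022],[0,0,0]],[-1,[0.0455,0.001,0.027],[0,0,0]],[-1,[0.0455,0.001,0.031],[0,0,0]],[-1,[0.0455,0.001,0.031],[0,0,0]]]}}

```text
time_s: 10.7
eef_pos: [0.4554, -0.1564, 0.1387]
eef_rot: [3.137, 0.167, 0.0]
ft_force: [0.1, 0.0, -2.5]
finger_gap: 0.0122
grasp_force: 107.8
```

```bash
python3 - <<'E'
from h import *
go(*NUT[2],.138,.105);s=bot.get_state();print(s["finger_gap"],s["eef_pos"],psi(s))
E
```

```text
t 10.7 shift [-0.0002 -0.001   0.0007] turn [ 0.0001 -0.0001  0.0016] F [ 0.1  0.  -2.5] M [-0.01  0.01 -0.  ] q6 0.89
0.012158252413020789 [ 0.4554158  -0.15638939  0.13872938] 0.10663946901535155
```

Request:
{"fn": "step_arm", "kwargs": {"plan": [[-1,[0,0,0],[0,0,0.08]],[-1,[0,0,0],[0,0,0.16]],[-1,[0,0,0],[0,0,0.23]],[-1,[0,0,0],[0,0,0.3]],[-1,[0,0,0],[0,0,0.37]],[-1,[0,0,0],[0,0,0.44]],[-1,[0,0,0],[0,0,0.51]],[-1,[0,0,0],[0,0,0.58]],[-1,[0,0,0],[0,0,0.64]],[-1,[0,0,0],[0,0,0.685]],[-1,[0,0,0],[0,0,0.685]]]}}

```text
time_s: 11.62
eef_pos: [0.4559, -0.1572, 0.139]
eef_rot: [3.009, -0.897, 0.003]
ft_force: [1.7, -4.2, -2.3]
finger_gap: 0.012
grasp_force: 107.6
```

```bash
python3 - <<'E'
from h import *
go(.533,-.1557,.17,-.436);s=bot.get_state();print(s["finger_gap"],s["eef_pos"],psi(s))
E
```

```text
t 11.62 shift [ 0.0638 -0.0435 -0.0309] turn [ 0.0012 -0.0024 -0.1437] F [ 1.7 -4.2 -2.3] M [-1.09 -0.49  0.06] q6 1.58
0.011999109070900776 [ 0.4558548  -0.15723077  0.13903277] -0.5796999895010082
```

Request:
{"fn": "step_arm", "kwargs": {"plan": [[-1,[0,0,0],[0,0,-0.1]],[-1,[0,0,0],[0,0,-0.15]],[-1,[0,0,-0.016],[0,0,-0.15]],[-1,[0,0,-0.031],[0,0,-0.15]],[-1,[0,0,-0.031],[0,0,-0.15]],[-1,[0.0645,-0.043,-0.031],[0,0,-0.145]],[-1,[0.0645,-0.043,-0.031],[0,0,-0.145]],[-1,[0.0645,-0.043,-0.031],[0,0,-0.145]],[-1,[0.0645,-0.043,-0.031],[0,0,-0.145]],[-1,[0.0645,-0.043,-0.031],[0,0,-0.145]],[-1,[0.0645,-0.043,-0.031],[0,0,-0.145]]]}}

```text
time_s: 12.53
eef_pos: [0.532, -0.1554, 0.1695]
eef_rot: [-3.068, 0.675, 0.002]
ft_force: [-0.4, 0.1, -1.8]
finger_gap: 0.0115
grasp_force: 108.1
```

```bash
cat >> h.py <<'E'
NUT=np.array([[.5923,-.0556],[.5738,-.1747],[.4554,-.1564],[.4738,-.0368]])
def patch(i):
    s=bot.get_state();c=cam("wrist");p=proj(c,[*NUT[i],.066])[0];u,v=p.round().astype(int);g=cv2.cvtColor(c["frame"],cv2.COLOR_RGB2GRAY)
    print(np.round(s["eef_pos"],4),round(psi(s),4),"pred",p.round(1));print("cols",list(range(u-20,u+22,2)))
    for r in range(v-20,v+16,2): print(r,*["%3d"%x for x in g[r,u-20:u+22:2]])
E
python3 - <<'E'
from h import *
go(*NUT[1],.138,-.436);patch(1)
c=cam("wrist");print(nutyaw(c,NUT[1])[0])
E
```

```text
t 12.53 shift [0.0461 0.     0.0315] turn [-0.0001  0.0012  0.0029] F [-0.4  0.1 -1.8] M [0.04 0.06 0.01] q6 1.51
[ 0.532  -0.1554  0.1695] -0.4331 pred [280.9 162.2]
cols [261, 263, 265, 267, 269, 271, 273, 275, 277, 279, 281, 283, 285, 287, 289, 291, 293, 295, 297, 299, 301]
142 246 246 246 247 245 246 246 245 240 231 218 221 226 237 237 242 242 242 242 240 240
144 246 246 246 246 246 246 243 234 209 198 198 206 200 205 206 216 234 243 241 242 241
146 246 246 246 247 246 236 206 181 191 199 209 208 209 207 204 194 211 239 241 240 238
148 246 246 247 246 244 187 134 138 148 150 158 167 161 165 166 160 159 198 233 241 239
150 246 246 245 245 234 176 162 178 178 165 174 172 169 180 172 179 168 170 214 240 240
152 245 244 245 245 221 184 185 212 206 203 208 207 206 208 208 206 190 180 211 235 241
154 245 246 246 240 208 193 193 209 207 208 209 207 208 208 208 210 188 178 199 226 240
156 246 245 243 235 208 193 185 205 209 204 185 163 181 205 210 208 185 175 200 227 243
158 243 245 245 236 203 197 185 207 208 182 139 134 139 172 210 207 187 189 205 227 243
160 246 246 245 228 200 199 194 206 205 161 135 142 136 150 203 209 184 185 203 228 239
162 246 244 245 228 203 202 182 202 202 153 133 134 137 147 199 204 176 186 197 233 242
164 244 244 244 243 211 200 199 198 198 170 136 135 142 176 199 200 188 189 188 226 243
166 245 245 245 246 234 197 187 196 203 197 185 172 189 202 199 200 178 177 221 239 244
168 246 247 246 246 243 198 192 198 203 204 204 205 203 205 202 200 182 216 243 245 244
170 246 245 244 244 245 232 209 203 192 199 202 196 202 203 201 199 202 238 245 243 243
172 244 244 244 245 246 245 239 202 187 187 198 200 200 201 193 206 229 242 242 242 242
174 246 245 245 246 245 245 244 242 235 230 230 225 230 225 227 239 243 242 242 243 243
176 244 245 245 244 245 246 246 245 244 245 244 242 244 241 244 244 243 243 243 244 244
65.0
```

Request:
{"fn": "step_arm", "kwargs": {"plan": [[-1,[0.047,0,0],[0,0,0]],[-1,[0.047,0,0],[0,0,0]],[-1,[0.047,0,0],[0,0,0]],[-1,[0.047,0,0],[0,0,0]],[-1,[0.047,0,0.01],[0,0,0]],[-1,[0.047,0,0.016],[0,0,0]],[-1,[0.047,0,0.022],[0,0,0]],[-1,[0.047,0,0.027],[0,0,0]],[-1,[0.047,0,0.031],[0,0,0]],[-1,[0.047,0,0.031],[0,0,0]]]}}

```text
time_s: 13.47
eef_pos: [0.5756, -0.1753, 0.1388]
eef_rot: [3.068, -0.675, 0.001]
ft_force: [0.6, -0.5, -2.0]
finger_gap: 0.0115
grasp_force: 108.3
```

```bash
python3 - <<'E'
from h import *
go(*NUT[1],.138,-.436);s=bot.get_state();print(s["finger_gap"],s["eef_pos"],psi(s))
E
```

```text
t 13.47 shift [-0.0019  0.0003  0.0008] turn [ 0.0001 -0.0004  0.0028] F [ 0.6 -0.5 -2. ] M [-0.04 -0.   -0.01] q6 1.51
0.011498138854490563 [ 0.57560551 -0.17525786  0.13883496] -0.43317254826938967
```

Request:
{"fn": "step_arm", "kwargs": {"plan": [[-1,[0,0,0],[0,0,0.08]],[-1,[0,0,0],[0,0,0.16]],[-1,[0,0,0],[0,0,0.23]],[-1,[0,0,0],[0,0,0.3]],[-1,[0,0,0],[0,0,0.37]],[-1,[0,0,0],[0,0,0.44]],[-1,[0,0,0],[0,0,0.51]],[-1,[0,0,0],[0,0,0.58]],[-1,[0,0,0],[0,0,0.64]],[-1,[0,0,0],[0,0,0.685]],[-1,[0,0,0],[0,0,0.685]]]}}

```text
time_s: 14.38
eef_pos: [0.5751, -0.1765, 0.1389]
eef_rot: [2.659, -1.668, 0.001]
ft_force: [-1.7, -4.3, -1.4]
finger_gap: 0.0119
grasp_force: 108.2
```

```bash
python3 - <<'E'
from h import *
go(.4397,-.0081,.17,-.705);s=bot.get_state();print(s["finger_gap"],s["eef_pos"],psi(s))
E
```

```text
t 14.38 shift [-0.2105  0.0487 -0.0314] turn [ 0.0024 -0.0014 -0.4155] F [-1.7 -4.3 -1.4] M [-1.26  0.66  0.04] q6 2.2
0.011946361942034474 [ 0.57510869 -0.17648421  0.13891344] -1.1205356145376966
```

Request:
{"fn": "step_arm", "kwargs": {"plan": [[-1,[0,0,0],[0,0,-0.1]],[-1,[0,0,0],[0,0,-0.15]],[-1,[0,0,-0.016],[0,0,-0.15]],[-1,[0,0,-0.031],[0,0,-0.15]],[-1,[0,0,-0.031],[0,0,-0.15]],[-1,[-0.21,0.049,-0.031],[0,0,-0.413]],[-1,[-0.21,0.049,-0.031],[0,0,-0.413]],[-1,[-0.21,0.049,-0.031],[0,0,-0.413]],[-1,[-0.21,0.049,-0.031],[0,0,-0.413]],[-1,[-0.21,0.049,-0.031],[0,0,-0.413]],[-1,[-0.21,0.049,-0.031],[0,0,-0.413]],[-1,[-0.21,0.049,-0.031],[0,0,-0.413]]]}}

```text
time_s: 15.38
eef_pos: [0.4383, -0.0061, 0.1697]
eef_rot: [-2.95, 1.081, 0.001]
ft_force: [0.2, 0.5, -0.9]
finger_gap: 0.0115
grasp_force: 108.1
```

Request:
{"fn": "step_arm", "kwargs": {"plan": [[-1,[0,0,0],[0,0,0]],[-1,[0,0,0],[0,0,0]],[-1,[0,0,0],[0,0,0]]]}}

```text
time_s: 15.63
eef_pos: [0.4404, -0.0087, 0.1696]
eef_rot: [2.948, -1.087, -0.0]
ft_force: [0.2, 0.6, -1.1]
finger_gap: 0.0115
grasp_force: 108.1
```

```bash
python3 - <<'E'
from h import *
NUT[3]=[.474,-.0373]
go(*NUT[3],.138,-.705);patch(3)
c=cam("wrist","w9")
for i in (0,1,2,3):
    try:print(i,proj(c,[*NUT[i],.066])[0].round(),nutyaw(c,NUT[i]))
    except Exception as e:print(i,"out")
E
```

```text
t 15.63 shift [ 0.0442 -0.0001  0.0316] turn [ 0.0001  0.     -0.0014] F [ 0.2  0.6 -1.1] M [-0.02 -0.02 -0.06] q6 1.99
[ 0.4404 -0.0087  0.1696] -0.7064 pred [281.1 164.6]
cols [261, 263, 265, 267, 269, 271, 273, 275, 277, 279, 281, 283, 285, 287, 289, 291, 293, 295, 297, 299, 301]
145 239 239 240 240 241 240 240 233 216 187 192 193 201 200 199 228 234 238 238 236 235
147 242 242 240 241 240 241 229 187 187 199 202 208 205 203 200 196 205 228 237 235 235
149 241 240 242 240 239 221 164 153 163 166 156 160 162 158 166 175 177 195 226 236 237
151 240 241 239 240 230 178 140 150 148 148 156 158 158 157 160 162 158 158 197 235 238
153 240 240 239 236 209 174 158 193 198 198 197 202 201 204 204 205 186 170 200 236 238
155 239 239 237 235 208 186 171 202 203 200 206 203 202 202 204 203 188 174 203 227 236
157 238 237 239 228 195 191 176 198 199 200 191 181 183 199 203 206 188 175 196 209 232
159 238 240 241 226 182 191 180 199 204 188 145 130 129 164 201 204 186 176 201 220 235
161 241 239 239 216 187 194 179 196 202 165 129 133 133 135 185 201 186 180 199 219 236
163 241 240 241 232 201 
[... 731 characters left out ...]
 240 238 237 239 240 239 239 238 237
0 [195.  25.] (np.float64(20.5), [(np.float64(15.2), np.float64(10.8)), (np.float64(21.5), np.float64(9.4)), (np.float64(21.7), np.float64(7.7)), (np.float64(30.1), np.float64(7.0))])
1 [341. -86.] (np.float64(0.0), [])
2 [414.  83.] (np.float64(64.6), [(np.float64(66.7), np.float64(15.7)), (np.float64(67.0), np.float64(10.4)), (np.float64(63.3), np.float64(9.0)), (np.float64(49.0), np.float64(8.8)), (np.float64(57.3), np.float64(7.5)), (np.float64(69.0), np.float64(7.4)), (np.float64(88.8), np.float64(7.4)), (np.float64(58.4), np.float64(7.0))])
3 [281. 164.] (np.float64(48.9), [(np.float64(48.6), np.float64(17.7)), (np.float64(49.2), np.float64(17.2))])
```

Request:
{"fn": "step_arm", "kwargs": {"plan": [[-1,[0.046,0.001,0],[0,0,0.01]],[-1,[0.046,0.001,0],[0,0,0.01]],[-1,[0.046,0.001,0],[0,0,0.01]],[-1,[0.046,0.001,0],[0,0,0.01]],[-1,[0.046,0.001,0.01],[0,0,0.01]],[-1,[0.046,0.001,0.016],[0,0,0.01]],[-1,[0.046,0.001,0.022],[0,0,0.01]],[-1,[0.046,0.001,0.027],[0,0,0.01]],[-1,[0.046,0.001,0.031],[0,0,0.01]],[-1,[0.046,0.001,0.031],[0,0,0.01]]]}}

```text
time_s: 16.57
eef_pos: [0.4743, -0.0385, 0.1387]
eef_rot: [2.943, -1.099, 0.001]
ft_force: [1.7, -0.6, -2.2]
finger_gap: 0.0116
grasp_force: 108.0
```

```bash
python3 - <<'E'
from h import *
go(.474,-.0373,.138,-.717);s=bot.get_state();print(s["finger_gap"],s["eef_pos"],psi(s))
E
```

```text
t 16.57 shift [-0.001  -0.0007  0.0007] turn [-0.0002 -0.0008  0.002 ] F [ 1.7 -0.6 -2.2] M [-0.31 -0.38  0.04] q6 1.96
0.011607395935560476 [ 0.47431982 -0.03845315  0.13871473] -0.7150456703611813
```

Request:
{"fn": "step_arm", "kwargs": {"plan": [[-1,[0,0,0],[0,0,0.08]],[-1,[0,0,0],[0,0,0.16]],[-1,[0,0,0],[0,0,0.23]],[-1,[0,0,0],[0,0,0.3]],[-1,[0,0,0],[0,0,0.37]],[-1,[0,0,0],[0,0,0.44]],[-1,[0,0,0],[0,0,0.51]],[-1,[0,0,0],[0,0,0.58]],[-1,[0,0,0],[0,0,0.64]],[-1,[0,0,0],[0,0,0.685]],[-1,[0,0,0],[0,0,0.685]]]}}

```text
time_s: 17.48
eef_pos: [0.4741, -0.0391, 0.1388]
eef_rot: [2.4, -2.026, 0.002]
ft_force: [0.6, -3.4, -2.6]
finger_gap: 0.0121
grasp_force: 108.0
```

```bash
python3 - <<'E'
from h import *
go(.5935,-.0565,.17,.258);s=bot.get_state();print(s["finger_gap"],s["eef_pos"],psi(s))
E
```

```text
t 17.48 shift [ 0.0372 -0.1148 -0.0311] turn [ 1.8000e-03 -1.2000e-03 -1.6601e+00] F [ 0.6 -3.4 -2.6] M [-1.25 -0.09  0.04] q6 2.65
0.012141891407265347 [ 0.47408509 -0.039119    0.13884601] -1.4021234472397877
```

Request:
{"fn": "step_arm", "kwargs": {"plan": [[-1,[0,0,0],[0,0,-0.1]],[-1,[0,0,0],[0,0,-0.16]],[-1,[0,0,-0.016],[0,0,-0.16]],[-1,[0,0,-0.031],[0,0,-0.16]],[-1,[0.038,-0.114,-0.031],[0,0,-0.28]],[-1,[0.038,-0.114,-0.031],[0,0,-0.4]],[-1,[0.038,-0.114,-0.031],[0,0,-0.52]],[-1,[0.038,-0.114,-0.031],[0,0,-0.64]],[-1,[0.038,-0.114,-0.031],[0,0,-0.76]],[-1,[0.038,-0.114,-0.031],[0,0,-0.88]],[-1,[0.038,-0.114,-0.031],[0,0,-1.0]],[-1,[0.038,-0.114,-0.031],[0,0,-1.1]]]}}

```text
time_s: 18.48
eef_pos: [0.5925, -0.0562, 0.1692]
eef_rot: [-3.107, 0.46, 0.003]
ft_force: [0.3, 0.0, -2.5]
finger_gap: 0.0115
grasp_force: 108.3
```

Request:
{"fn": "step_arm", "kwargs": {"plan": [[-1,[0,0,0],[0,0,-0.12]],[-1,[0,0,0],[0,0,-0.24]],[-1,[0,0,0],[0,0,-0.36]],[-1,[0,0,0],[0,0,-0.48]],[-1,[0,0,0],[0,0,-0.55]],[-1,[0,0,0],[0,0,-0.55]],[-1,[0,0,0],[0,0,-0.55]],[-1,[0,0,0],[0,0,-0.55]]]}}

```text
time_s: 19.15
eef_pos: [0.5927, -0.0563, 0.1697]
eef_rot: [-3.117, -0.388, 0.001]
ft_force: [0.4, 0.6, -1.6]
finger_gap: 0.0114
grasp_force: 108.4
```

```bash
python3 - <<'E'
from h import *
NUT[:]=[[.5922,-.056],[.5736,-.1746],[.455,-.156],[.4736,-.0374]]
go(.5935,-.0565,.1385,.258);c=cam("wrist","w10");s=bot.get_state();print(s["finger_gap"],s["eef_pos"],psi(s))
for i in (1,2,3):
    try:print(i,proj(c,[*NUT[i],.066])[0].round(),nutyaw(c,NUT[i]))
    except Exception as e:print(i,"out")
E
```

```text
t 19.15 shift [0.0008 0.0004 0.0312] turn [-0.0004  0.0005 -0.0104] F [ 0.4  0.6 -1.6] M [-0.04  0.03  0.01] q6 1.03
0.012032103588408134 [ 0.59276658 -0.05637903  0.16976602] 0.2480343979983992
1 [396. 261.] (np.float64(36.2), [(np.float64(34.4), np.float64(13.2)), (np.float64(32.6), np.float64(9.9)), (np.float64(34.0), np.float64(9.8)), (np.float64(63.3), np.float64(8.0))])
2 out
3 [233. 317.] (np.float64(32.7), [(np.float64(32.7), np.float64(19.6))])
```

Request:
{"fn": "step_arm", "kwargs": {"plan": [[-1,[0.001,0.0005,0],[0,0,-0.01]],[-1,[0.001,0.0005,0.01],[0,0,-0.01]],[-1,[0.001,0.0005,0.016],[0,0,-0.01]],[-1,[0.001,0.0005,0.022],[0,0,-0.01]],[-1,[0.001,0.0005,0.027],[0,0,-0.01]],[-1,[0.001,0.0005,0.031],[0,0,-0.01]],[-1,[0.001,0.0005,0.031],[0,0,-0.01]]]}}

```text
time_s: 19.78
eef_pos: [0.5942, -0.0568, 0.1389]
eef_rot: [3.115, 0.407, 0.001]
ft_force: [-0.6, 0.5, -2.1]
finger_gap: 0.0116
grasp_force: 108.4
```

```bash
cat >> h.py <<'E'
def rd():
    s=bot.get_state();print("t",round(s["time_s"],2),"pos",np.round(s["eef_pos"],4),"psi",round(psi(s),4),"F",np.round(s["ft_force"],1),"M",np.round(s["ft_torque"],3),"tau6",round(s["tau"][5],3),"gap",round(s["finger_gap"],4),"gf",round(s["grasp_force"],1),"q6",round(s["joints"][5],3))
E
python3 -c "from h import *;rd()"
```

```text
t 19.78 pos [ 0.5942 -0.0568  0.1389] psi 0.2597 F [-0.6  0.5 -2.1] M [ 0.044 -0.073 -0.015] tau6 -0.001 gap 0.0116 gf 108.4 q6 1.02
```

Request:
{"fn": "step_arm", "kwargs": {"plan": [[-1,[0,0,0],[0,0,0.06]],[-1,[0,0,0],[0,0,0.12]],[-1,[0,0,0],[0,0,0.12]]], "squeeze": 22}}

```text
time_s: 20.03
eef_pos: [0.5939, -0.0567, 0.1387]
eef_rot: [-3.134, -0.216, 0.0]
ft_force: [-0.1, 1.0, -2.1]
finger_gap: 0.0119
grasp_force: 108.5
```

```bash
python3 -c "from h import *;rd()"
```

```text
t 20.03 pos [ 0.5939 -0.0567  0.1387] psi 0.1376 F [-0.1  1.  -2.1] M [-0.026 -0.021  0.016] tau6 0.831 gap 0.0119 gf 108.5 q6 1.142
```

Request:
{"fn": "step_arm", "kwargs": {"plan": [[-1,[0,0,0],[0,0,0.06]],[-1,[0,0,0],[0,0,0.12]],[-1,[0,0,0],[0,0,0.18]],[-1,[0,0,0],[0,0,0.22]],[-1,[0,0,0],[0,0,0.22]]], "squeeze": 22}}

```text
time_s: 20.45
eef_pos: [0.594, -0.057, 0.1388]
eef_rot: [3.139, -0.125, 0.0]
ft_force: [0.2, -1.5, -2.6]
finger_gap: 0.0117
grasp_force: 108.3
```

```bash
python3 -c "from h import *;rd()"
```

```text
t 20.45 pos [ 0.594  -0.057   0.1388] psi -0.0798 F [ 0.2 -1.5 -2.6] M [-0.383 -0.013  0.018] tau6 0.638 gap 0.0117 gf 108.3 q6 1.359
```

Request:
{"fn": "step_arm", "kwargs": {"plan": [[-0.5,[0,0,0],[0,0,0]],[-0.5,[0,0,0],[0,0,0]],[-1,[0,0,0],[0,0,0]],[-1,[0,0,0],[0,0,0]],[-1,[0,0,0],[0,0,0]],[-1,[0,0,0],[0,0,0]]], "squeeze": 22}}

```text
time_s: 20.95
eef_pos: [0.5941, -0.0569, 0.1391]
eef_rot: [3.139, -0.125, 0.001]
ft_force: [-0.2, -1.7, 1.3]
finger_gap: 0.0137
grasp_force: 26.3
```

```bash
python3 -c "from h import *;rd()"
```

```text
t 20.95 pos [ 0.5941 -0.0569  0.1391] psi -0.0799 F [-0.2 -1.7  1.3] M [-0.247  0.028  0.034] tau6 0.012 gap 0.0137 gf 26.3 q6 1.359
```

Request:
{"fn": "step_arm", "kwargs": {"plan": [[-1,[0,0,0],[0,0,0.02]],[-1,[0,0,0],[0,0,0.04]],[-1,[0,0,0],[0,0,0.04]]]}}

```text
time_s: 21.2
eef_pos: [0.5941, -0.0568, 0.1392]
eef_rot: [3.135, -0.191, 0.001]
ft_force: [-0.8, -2.4, 1.7]
finger_gap: 0.0136
grasp_force: 26.5
```

```bash
python3 -c "from h import *;rd()"
```

```text
t 21.2 pos [ 0.5941 -0.0568  0.1392] psi -0.1218 F [-0.8 -2.4  1.7] M [-0.382  0.077  0.006] tau6 0.309 gap 0.0136 gf 26.5 q6 1.401
```

Request:
{"fn": "step_arm", "kwargs": {"plan": [[-1,[0,0,0],[0,0,0.025]],[-1,[0,0,0],[0,0,0.05]],[-1,[0,0,0],[0,0,0.05]]]}}

```text
time_s: 21.45
eef_pos: [0.5941, -0.0569, 0.1391]
eef_rot: [3.13, -0.269, 0.001]
ft_force: [-0.1, -1.3, 2.7]
finger_gap: 0.0139
grasp_force: 26.6
```

```bash
python3 -c "from h import *;rd()"
```

```text
t 21.45 pos [ 0.5941 -0.0569  0.1391] psi -0.1712 F [-0.1 -1.3  2.7] M [-0.493  0.028  0.07 ] tau6 0.386 gap 0.0139 gf 26.6 q6 1.451
```

Request:
{"fn": "step_arm", "kwargs": {"plan": [[-1,[0,0,0],[0,0,0.025]],[-1,[0,0,0],[0,0,0.05]],[-1,[0,0,0],[0,0,0.05]]]}}

```text
time_s: 21.7
eef_pos: [0.5941, -0.0569, 0.1391]
eef_rot: [3.122, -0.347, 0.001]
ft_force: [-0.4, -2.2, 3.1]
finger_gap: 0.0134
grasp_force: 26.8
```

```bash
python3 -c "from h import *;rd()"
```

```text
t 21.7 pos [ 0.5941 -0.0569  0.1391] psi -0.2211 F [-0.4 -2.2  3.1] M [-0.632  0.066  0.06 ] tau6 0.372 gap 0.0134 gf 26.8 q6 1.501
```

Request:
{"fn": "step_arm", "kwargs": {"plan": [[-1,[0,0,0],[0,0,0.025]],[-1,[0,0,0],[0,0,0.05]],[-1,[0,0,0],[0,0,0.05]]]}}

```text
time_s: 21.95
eef_pos: [0.5941, -0.0569, 0.1391]
eef_rot: [3.113, -0.423, 0.001]
ft_force: [-0.0, -2.6, 3.1]
finger_gap: 0.0137
grasp_force: 26.9
```

```bash
python3 -c "from h import *;rd()"
```

```text
t 21.95 pos [ 0.5941 -0.0569  0.1391] psi -0.2704 F [-0.  -2.6  3.1] M [-0.661  0.053  0.052] tau6 0.394 gap 0.0137 gf 26.9 q6 1.55
```

Request:
{"fn": "step_arm", "kwargs": {"plan": [[-1,[0,0,0],[0,0,0.02]],[-1,[0,0,0],[0,0,0.04]],[-1,[0,0,0],[0,0,0.06]],[-1,[0,0,0],[0,0,0.06]]]}}

```text
time_s: 22.28
eef_pos: [0.594, -0.0569, 0.1391]
eef_rot: [3.098, -0.518, 0.001]
ft_force: [-0.7, -3.3, 4.3]
finger_gap: 0.0133
grasp_force: 27.3
```

```bash
python3 -c "from h import *;rd()"
```

```text
t 22.28 pos [ 0.594  -0.0569  0.1391] psi -0.3315 F [-0.7 -3.3  4.3] M [-0.816  0.112  0.048] tau6 0.332 gap 0.0133 gf 27.3 q6 1.611
```

Request:
{"fn": "step_arm", "kwargs": {"plan": [[-1,[0,0,0],[0,0,0.02]],[-1,[0,0,0],[0,0,0.04]],[-1,[0,0,0],[0,0,0.055]],[-1,[0,0,0],[0,0,0.055]]]}}

```text
time_s: 22.62
eef_pos: [0.594, -0.0568, 0.1391]
eef_rot: [3.083, -0.604, 0.0]
ft_force: [0.3, -3.9, 5.8]
finger_gap: 0.0133
grasp_force: 27.6
```

```bash
python3 -c "from h import *;rd()"
```

```text
t 22.62 pos [ 0.594  -0.0568  0.1391] psi -0.387 F [ 0.3 -3.9  5.8] M [-0.807  0.153  0.134] tau6 0.283 gap 0.0133 gf 27.6 q6 1.666
```

Request:
{"fn": "step_arm", "kwargs": {"plan": [[-1,[0,0,0],[0,0,0.015]],[-1,[0,0,0],[0,0,0.03]],[-1,[0,0,0],[0,0,0.03]]]}}

```text
time_s: 22.87
eef_pos: [0.594, -0.0568, 0.1391]
eef_rot: [3.074, -0.65, 0.001]
ft_force: [-0.5, -3.5, 5.6]
finger_gap: 0.0135
grasp_force: 27.5
```

```bash
python3 -c "from h import *;rd()"
```

```text
t 22.87 pos [ 0.594  -0.0568  0.1391] psi -0.4167 F [-0.5 -3.5  5.6] M [-0.886  0.177  0.112] tau6 0.302 gap 0.0135 gf 27.5 q6 1.696
```

Request:
{"fn": "step_arm", "kwargs": {"plan": [[-1,[0,0,0],[0,0,0.02]],[-1,[0,0,0],[0,0,0.04]],[-1,[0,0,0],[0,0,0.05]],[-1,[0,0,0],[0,0,0.05]]]}}

```text
time_s: 23.2
eef_pos: [0.594, -0.0568, 0.139]
eef_rot: [3.056, -0.725, 0.0]
ft_force: [0.0, -3.8, 4.2]
finger_gap: 0.0138
grasp_force: 27.6
```

```bash
python3 -c "from h import *;rd()"
```

```text
t 23.2 pos [ 0.594  -0.0568  0.139 ] psi -0.4661 F [ 0.  -3.8  4.2] M [-0.847  0.141  0.071] tau6 0.247 gap 0.0138 gf 27.6 q6 1.746
```

Request:
{"fn": "step_arm", "kwargs": {"plan": [[-1,[0,0,0],[0,0,0.02]],[-1,[0,0,0],[0,0,0.04]],[-1,[0,0,0],[0,0,0.06]],[-1,[0,0,0],[0,0,0.06]]]}}

```text
time_s: 23.53
eef_pos: [0.594, -0.0569, 0.1391]
eef_rot: [3.033, -0.817, 0.0]
ft_force: [-0.0, -5.1, 5.0]
finger_gap: 0.0136
grasp_force: 28.3
```

```bash
python3 -c "from h import *;rd()"
```

```text
t 23.53 pos [ 0.594  -0.0569  0.1391] psi -0.5264 F [-0.  -5.1  5. ] M [-1.002  0.198  0.143] tau6 0.418 gap 0.0136 gf 28.3 q6 1.806
```

Request:
{"fn": "step_arm", "kwargs": {"plan": [[-1,[0,0,0],[0,0,0.015]],[-1,[0,0,0],[0,0,0.03]],[-1,[0,0,0],[0,0,0.03]]]}}

```text
time_s: 23.78
eef_pos: [0.594, -0.0569, 0.1391]
eef_rot: [3.021, -0.862, 0.001]
ft_force: [-0.3, -4.6, 5.4]
finger_gap: 0.0137
grasp_force: 29.5
```

```bash
python3 -c "from h import *;rd()"
```

```text
t 23.78 pos [ 0.594  -0.0569  0.1391] psi -0.5559 F [-0.3 -4.6  5.4] M [-1.014  0.209  0.27 ] tau6 0.506 gap 0.0137 gf 29.5 q6 1.835
```

Request:
{"fn": "step_arm", "kwargs": {"plan": [[-1,[0,0,0],[0,0,0.015]],[-1,[0,0,0],[0,0,0.03]],[-1,[0,0,0],[0,0,0.03]]]}}

```text
time_s: 24.03
eef_pos: [0.594, -0.0569, 0.1391]
eef_rot: [3.007, -0.906, 0.001]
ft_force: [-0.1, -3.4, 6.1]
finger_gap: 0.0135
grasp_force: 31.5
```

```bash
python3 -c "from h import *;rd()"
```

```text
t 24.03 pos [ 0.594  -0.0569  0.1391] psi -0.5855 F [-0.1 -3.4  6.1] M [-0.931  0.216  0.52 ] tau6 0.669 gap 0.0135 gf 31.5 q6 1.865
```

Request:
{"fn": "step_arm", "kwargs": {"plan": [[-1,[0,0,0],[0,0,-0.1]],[-1,[0,0,0],[0,0,-0.18]],[-1,[0,0,0],[0,0,-0.18]],[-1,[0,0,-0.016],[0,0,-0.176]],[-1,[0,0,-0.031],[0,0,-0.176]],[-1,[0,0,-0.031],[0,0,-0.176]],[-1,[-0.02,0.053,-0.031],[0,0,-0.176]],[-1,[-0.04,0.107,-0.031],[0,0,-0.176]],[-1,[-0.054,0.145,-0.031],[0,0,-0.176]],[-1,[-0.0595,0.16,-0.031],[0,0,-0.176]],[-1,[-0.0595,0.16,-0.031],[0,0,-0.176]],[-1,[-0.0595,0.16,-0.031],[0,0,-0.176]]]}}

```text
time_s: 25.03
eef_pos: [0.4545, -0.1577, 0.169]
eef_rot: [-3.073, 0.643, 0.002]
ft_force: [0.9, 0.7, -2.3]
finger_gap: 0.0137
grasp_force: 25.7
```

```bash
python3 -c "
from h import *
rd();c=cam('wrist');NUT[0]=[.5922,-.056]
print(proj(c,[.5922,-.056,.066]).round(),nutyaw(c,NUT[0])[0])"
```

```text
t 25.03 pos [ 0.4545 -0.1577  0.169 ] psi -0.4127 F [ 0.9  0.7 -2.3] M [ 0.02  -0.045  0.015] tau6 -0.302 gap 0.0137 gf 25.7 q6 1.405
[[ 94. 112.]] 71.5
```

Request:
{"fn": "step_arm", "kwargs": {"plan": [[-1,[0,0,0],[0,0,0]],[-1,[0,0,0.01],[0,0,0]],[-1,[0,0,0.016],[0,0,0]],[-1,[0,0,0.022],[0,0,0]],[-1,[0,0,0.027],[0,0,0]],[-1,[0,0,0.031],[0,0,0]],[-1,[0,0,0.031],[0,0,0]]]}}

```text
time_s: 25.67
eef_pos: [0.4565, -0.1573, 0.139]
eef_rot: [3.076, -0.638, 0.002]
ft_force: [1.6, -0.8, 0.2]
finger_gap: 0.0133
grasp_force: 26.1
```

```bash
python3 -c "from h import *;rd()"
```

```text
t 25.67 pos [ 0.4565 -0.1573  0.139 ] psi -0.409 F [ 1.6 -0.8  0.2] M [ 0.07   0.012 -0.026] tau6 0.002 gap 0.0133 gf 26.1 q6 1.404
```

Request:
{"fn": "step_arm", "kwargs": {"plan": [[-1,[0,0,0],[0,0,0.08]],[-1,[0,0,0],[0,0,0.16]],[-1,[0,0,0],[0,0,0.22]],[-1,[0,0,0],[0,0,0.28]],[-1,[0,0,0],[0,0,0.33]],[-1,[0,0,0],[0,0,0.37]],[-1,[0,0,0],[0,0,0.4]],[-1,[0,0,0],[0,0,0.41]],[-1,[0,0,0],[0,0,0.41]]]}}

```text
time_s: 26.42
eef_pos: [0.4561, -0.1578, 0.1391]
eef_rot: [2.881, -1.25, 0.001]
ft_force: [-1.6, -4.2, 2.1]
finger_gap: 0.0132
grasp_force: 26.6
```

```bash
python3 -c "from h import *;rd()"
```

```text
t 26.42 pos [ 0.4561 -0.1578  0.1391] psi -0.8188 F [-1.6 -4.2  2.1] M [-1.009  0.425  0.057] tau6 0.275 gap 0.0132 gf 26.6 q6 1.814
```

Request:
{"fn": "step_arm", "kwargs": {"plan": [[-1,[0,0,0],[0,0,0.02]],[-1,[0,0,0],[0,0,0.04]],[-1,[0,0,0],[0,0,0.06]],[-1,[0,0,0],[0,0,0.06]]]}}

```text
time_s: 26.75
eef_pos: [0.4561, -0.1574, 0.1391]
eef_rot: [2.842, -1.339, 0.001]
ft_force: [-2.6, -5.1, 3.4]
finger_gap: 0.0136
grasp_force: 27.0
```

```bash
python3 -c "from h import *;rd()"
```

```text
t 26.75 pos [ 0.4561 -0.1574  0.1391] psi -0.8805 F [-2.6 -5.1  3.4] M [-1.12   0.429  0.01 ] tau6 0.337 gap 0.0136 gf 27.0 q6 1.876
```

Request:
{"fn": "step_arm", "kwargs": {"plan": [[-1,[0,0,0],[0,0,0.02]],[-1,[0,0,0],[0,0,0.04]],[-1,[0,0,0],[0,0,0.06]],[-1,[0,0,0],[0,0,0.06]]]}}

```text
time_s: 27.08
eef_pos: [0.4561, -0.1573, 0.1391]
eef_rot: [2.8, -1.424, 0.001]
ft_force: [-1.7, -4.0, 4.3]
finger_gap: 0.0134
grasp_force: 27.4
```

```bash
python3 -c "from h import *;rd()"
```

```text
t 27.08 pos [ 0.4561 -0.1573  0.1391] psi -0.9407 F [-1.7 -4.   4.3] M [-1.145  0.483  0.12 ] tau6 0.387 gap 0.0134 gf 27.4 q6 1.936
```

Request:
{"fn": "step_arm", "kwargs": {"plan": [[-1,[0,0,0],[0,0,0.02]],[-1,[0,0,0],[0,0,0.04]],[-1,[0,0,0],[0,0,0.05]],[-1,[0,0,0],[0,0,0.05]]]}}

```text
time_s: 27.42
eef_pos: [0.4561, -0.1573, 0.1391]
eef_rot: [2.764, -1.493, 0.001]
ft_force: [-2.0, -4.0, 5.7]
finger_gap: 0.0134
grasp_force: 29.0
```

```bash
python3 -c "from h import *;rd()"
```

```text
t 27.42 pos [ 0.4561 -0.1573  0.1391] psi -0.9902 F [-2.  -4.   5.7] M [-1.132  0.426  0.405] tau6 0.54 gap 0.0134 gf 29.0 q6 1.986
```

Request:
{"fn": "step_arm", "kwargs": {"plan": [[-1,[0,0,0],[0,0,-0.1]],[-1,[0,0,0],[0,0,-0.18]],[-1,[0,0,0],[0,0,-0.18]],[-1,[0,0,-0.016],[0,0,-0.18]],[-1,[0,0,-0.031],[0,0,-0.18]],[-1,[0,0,-0.031],[0,0,-0.28]],[-1,[0.026,-0.03,-0.031],[0,0,-0.4]],[-1,[0.052,-0.06,-0.031],[0,0,-0.52]],[-1,[0.07,-0.08,-0.031],[0,0,-0.64]],[-1,[0.0795,-0.0905,-0.031],[0,0,-0.76]],[-1,[0.0795,-0.0905,-0.031],[0,0,-0.88]],[-1,[0.0795,-0.0905,-0.031],[0,0,-1.0]]]}}

```text
time_s: 28.42
eef_pos: [0.5755, -0.1727, 0.1681]
eef_rot: [-3.138, -0.021, 0.004]
ft_force: [0.2, 0.2, -1.0]
finger_gap: 0.0132
grasp_force: 25.8
```

Request:
{"fn": "step_arm", "kwargs": {"plan": [[-1,[0,0,0],[0,0,-0.12]],[-1,[0,0,0],[0,0,-0.24]],[-1,[0,0,0],[0,0,-0.36]],[-1,[0,0,0],[0,0,-0.48]],[-1,[0,0,0],[0,0,-0.56]],[-1,[0,0,0],[0,0,-0.59]],[-1,[0,0,0],[0,0,-0.59]],[-1,[0,0,0],[0,0,-0.59]]]}}

```text
time_s: 29.08
eef_pos: [0.575, -0.1732, 0.1691]
eef_rot: [-3.0, -0.924, 0.001]
ft_force: [-0.7, -0.1, -0.5]
finger_gap: 0.0136
grasp_force: 25.8
```

```bash
python3 -c "
from h import *
rd();go(.5753,-.1744,.139,.6)"
```

```text
t 29.08 pos [ 0.575  -0.1732  0.1691] psi 0.5975 F [-0.7 -0.1 -0.5] M [ 0.02  -0.006 -0.016] tau6 -0.094 gap 0.0136 gf 25.8 q6 0.485
t 29.08 shift [-0.0005  0.0012  0.0301] turn [-0.0024 -0.0001 -0.0025] F [-0.7 -0.1 -0.5] M [ 0.02 -0.01 -0.02] q6 0.49
```

Request:
{"fn": "step_arm", "kwargs": {"plan": [[-1,[0,0.0007,0],[0,0,0]],[-1,[0,0.0007,0.01],[0,0,0]],[-1,[0,0.0007,0.016],[0,0,0]],[-1,[0,0.0007,0.022],[0,0,0]],[-1,[0,0.0007,0.027],[0,0,0]],[-1,[0,0.0007,0.0305],[0,0,0]],[-1,[0,0.0007,0.0305],[0,0,0]]]}}

```text
time_s: 29.67
eef_pos: [0.5756, -0.1746, 0.1391]
eef_rot: [-3.001, -0.929, 0.001]
ft_force: [-1.4, -1.1, -1.5]
finger_gap: 0.0135
grasp_force: 25.8
```

```bash
python3 -c "from h import *;rd()"
```

```text
t 29.67 pos [ 0.5756 -0.1746  0.1391] psi 0.6006 F [-1.4 -1.1 -1.5] M [-0.311  0.34  -0.   ] tau6 0.013 gap 0.0135 gf 25.8 q6 0.481
```

Request:
{"fn": "step_arm", "kwargs": {"plan": [[-1,[0,0,0],[0,0,0.08]],[-1,[0,0,0],[0,0,0.16]],[-1,[0,0,0],[0,0,0.22]],[-1,[0,0,0],[0,0,0.28]],[-1,[0,0,0],[0,0,0.33]],[-1,[0,0,0],[0,0,0.37]],[-1,[0,0,0],[0,0,0.4]],[-1,[0,0,0],[0,0,0.41]],[-1,[0,0,0],[0,0,0.41]]]}}

```text
time_s: 30.42
eef_pos: [0.5754, -0.1748, 0.1392]
eef_rot: [3.127, 0.299, -0.001]
ft_force: [-1.9, -2.6, -2.0]
finger_gap: 0.0134
grasp_force: 25.8
```

```bash
python3 -c "from h import *;rd()"
```

```text
t 30.42 pos [ 0.5754 -0.1748  0.1392] psi 0.1909 F [-1.9 -2.6 -2. ] M [-0.697  0.541  0.039] tau6 0.256 gap 0.0134 gf 25.8 q6 0.891
```

Request:
{"fn": "step_arm", "kwargs": {"plan": [[-1,[0,0,0],[0,0,0.02]],[-1,[0,0,0],[0,0,0.04]],[-1,[0,0,0],[0,0,0.06]],[-1,[0,0,0],[0,0,0.06]]]}}

```text
time_s: 30.75
eef_pos: [0.5755, -0.1747, 0.1392]
eef_rot: [3.135, 0.203, -0.001]
ft_force: [-2.9, -3.8, -3.1]
finger_gap: 0.0137
grasp_force: 25.9
```

```bash
python3 -c "from h import *;rd()"
```

```text
t 30.75 pos [ 0.5755 -0.1747  0.1392] psi 0.1294 F [-2.9 -3.8 -3.1] M [-0.918  0.646  0.03 ] tau6 0.323 gap 0.0137 gf 25.9 q6 0.953
```

Request:
{"fn": "step_arm", "kwargs": {"plan": [[-1,[0,0,0],[0,0,0.02]],[-1,[0,0,0],[0,0,0.04]],[-1,[0,0,0],[0,0,0.06]],[-1,[0,0,0],[0,0,0.06]]]}}

```text
time_s: 31.08
eef_pos: [0.5756, -0.1746, 0.1393]
eef_rot: [3.14, 0.109, -0.0]
ft_force: [-1.9, -3.3, -3.8]
finger_gap: 0.0134
grasp_force: 26.0
```

```bash
python3 -c "from h import *;rd()"
```

```text
t 31.08 pos [ 0.5756 -0.1746  0.1393] psi 0.0692 F [-1.9 -3.3 -3.8] M [-0.939  0.628  0.004] tau6 0.326 gap 0.0134 gf 26.0 q6 1.013
```

Request:
{"fn": "step_arm", "kwargs": {"plan": [[-1,[0,0,0],[0,0,0.02]],[-1,[0,0,0],[0,0,0.04]],[-1,[0,0,0],[0,0,0.06]],[-1,[0,0,0],[0,0,0.06]]]}}

```text
time_s: 31.42
eef_pos: [0.5756, -0.1746, 0.1394]
eef_rot: [3.142, 0.014, -0.0]
ft_force: [-2.2, -3.8, -4.1]
finger_gap: 0.0137
grasp_force: 26.1
```

```bash
python3 -c "from h import *;rd()"
```

```text
t 31.42 pos [ 0.5756 -0.1746  0.1394] psi 0.0086 F [-2.2 -3.8 -4.1] M [-1.006  0.632  0.073] tau6 0.314 gap 0.0137 gf 26.1 q6 1.073
```

Request:
{"fn": "step_arm", "kwargs": {"plan": [[-1,[0,0,0],[0,0,0.02]],[-1,[0,0,0],[0,0,0.04]],[-1,[0,0,0],[0,0,0.06]],[-1,[0,0,0],[0,0,0.06]]]}}

```text
time_s: 31.75
eef_pos: [0.5756, -0.1746, 0.1394]
eef_rot: [3.14, -0.081, -0.0]
ft_force: [-2.8, -3.9, -3.6]
finger_gap: 0.0135
grasp_force: 26.2
```

```bash
python3 -c "from h import *;rd()"
```

```text
t 31.75 pos [ 0.5756 -0.1746  0.1394] psi -0.0513 F [-2.8 -3.9 -3.6] M [-1.123  0.728  0.029] tau6 0.314 gap 0.0135 gf 26.2 q6 1.133
```

Request:
{"fn": "step_arm", "kwargs": {"plan": [[-1,[0,0,0],[0,0,0.02]],[-1,[0,0,0],[0,0,0.04]],[-1,[0,0,0],[0,0,0.062]],[-1,[0,0,0],[0,0,0.062]]]}}

```text
time_s: 32.08
eef_pos: [0.5756, -0.1747, 0.1394]
eef_rot: [3.136, -0.178, -0.0]
ft_force: [-2.8, -4.3, -4.6]
finger_gap: 0.0133
grasp_force: 26.4
```

```bash
python3 -c "from h import *;rd()"
```

```text
t 32.08 pos [ 0.5756 -0.1747  0.1394] psi -0.1134 F [-2.8 -4.3 -4.6] M [-1.143  0.689  0.055] tau6 0.337 gap 0.0133 gf 26.4 q6 1.195
```

Request:
{"fn": "step_arm", "kwargs": {"plan": [[-1,[0,0,0],[0,0,0.02]],[-1,[0,0,0],[0,0,0.04]],[-1,[0,0,0],[0,0,0.06]],[-1,[0,0,0],[0,0,0.06]]]}}

```text
time_s: 32.42
eef_pos: [0.5757, -0.1746, 0.1395]
eef_rot: [3.13, -0.27, 0.0]
ft_force: [-3.1, -5.2, -4.0]
finger_gap: 0.0137
grasp_force: 28.0
```

```bash
python3 -c "from h import *;rd()"
```

```text
t 32.42 pos [ 0.5757 -0.1746  0.1395] psi -0.1724 F [-3.1 -5.2 -4. ] M [-1.056  0.672  0.258] tau6 0.543 gap 0.0137 gf 28.0 q6 1.254
```

Request:
{"fn": "step_arm", "kwargs": {"plan": [[-1,[0,0,0],[0,0,0.01]],[-1,[0,0,0],[0,0,0.02]],[-1,[0,0,0],[0,0,0.02]]]}}

```text
time_s: 32.67
eef_pos: [0.5757, -0.1746, 0.1395]
eef_rot: [3.127, -0.301, 0.0]
ft_force: [-3.0, -4.6, -2.2]
finger_gap: 0.0131
grasp_force: 29.2
```

```bash
python3 -c "from h import *;rd()"
```

```text
t 32.67 pos [ 0.5757 -0.1746  0.1395] psi -0.1917 F [-3.  -4.6 -2.2] M [-1.144  0.602  0.421] tau6 0.505 gap 0.0131 gf 29.2 q6 1.274
```

Request:
{"fn": "step_arm", "kwargs": {"plan": [[-1,[0,0,0],[0,0,-0.1]],[-1,[0,0,0],[0,0,-0.18]],[-1,[0,0,0],[0,0,-0.18]],[-1,[0,0,-0.016],[0,0,-0.18]],[-1,[0,0,-0.031],[0,0,-0.18]],[-1,[0,0,-0.031],[0,0,-0.25]],[-1,[-0.04,-0.023,-0.031],[0,0,-0.35]],[-1,[-0.075,-0.043,-0.031],[0,0,-0.45]],[-1,[-0.11,-0.063,-0.031],[0,0,-0.522]],[-1,[-0.14,-0.08,-0.031],[0,0,-0.522]],[-1,[-0.164,-0.093,-0.031],[0,0,-0.522]],[-1,[-0.164,-0.093,-0.031],[0,0,-0.522]]]}}

```text
time_s: 33.67
eef_pos: [0.4295, -0.0485, 0.1707]
eef_rot: [-3.096, -0.515, -0.0]
ft_force: [1.1, -0.8, -1.4]
finger_gap: 0.0138
grasp_force: 25.7
```

Request:
{"fn": "step_arm", "kwargs": {"plan": [[-1,[0,0,0],[0,0,0]],[-1,[0,0,0],[0,0,0]],[-1,[0,0,0],[0,0,0]]]}}

```text
time_s: 33.92
eef_pos: [0.4332, -0.0525, 0.1706]
eef_rot: [-3.099, -0.515, -0.002]
ft_force: [0.7, -0.2, -1.9]
finger_gap: 0.0135
grasp_force: 25.7
```

```bash
python3 -c "
from h import *
rd();go(.4753,-.0377,.139,.33)
NUT[3]=[.4736,-.0374];c=cam('wrist');print(nutyaw(c,NUT[3]));patch(3)"
```

```text
t 33.92 pos [ 0.4332 -0.0525  0.1706] psi 0.3292 F [ 0.7 -0.2 -1.9] M [ 0.035 -0.007  0.04 ] tau6 0.018 gap 0.0135 gf 25.7 q6 0.851
t 33.92 shift [ 0.0446 -0.0004  0.0316] turn [ 0.0001 -0.001  -0.0008] F [ 0.7 -0.2 -1.9] M [ 0.03 -0.01  0.04] q6 0.85
(np.float64(13.3), [(np.float64(13.5), np.float64(10.1)), (np.float64(88.9), np.float64(8.9)), (np.float64(13.7), np.float64(8.7)), (np.float64(28.3), np.float64(8.5))])
[ 0.4331 -0.0525  0.1704] 0.3294 pred [278.7 165.1]
cols [259, 261, 263, 265, 267, 269, 271, 273, 275, 277, 279, 281, 283, 285, 287, 289, 291, 293, 295, 297, 299]
145 241 242 243 241 241 242 243 240 238 238 233 236 239 238 238 239 237 238 236 237 239
147 240 241 241 242 243 243 237 233 205 206 187 204 203 219 225 236 238 238 240 238 236
149 243 240 239 239 241 241 226 187 180 198 197 202 202 193 180 206 230 238 237 236 236
151 243 242 240 238 237 222 170 163 180 181 183 183 188 190 188 179 191 215 237 237 236
153 243 244 243 242 234 190 187 186 175 173 169 161 159 157 149 145 146 177 231 238 237
155 242 242 243 243 224 172 185 197 187 180 194 197 197 196 190 185 177 173
[... 368 characters left out ...]
 240 240 241 233 194 178 171 188 187 133 123 127 128 140 190 198 174 181 193 216 239
167 243 240 239 223 190 193 179 188 191 139 120 125 123 148 195 200 175 183 198 222 237
169 239 241 241 239 209 177 186 190 190 167 127 129 147 180 198 195 161 175 195 232 236
171 241 241 241 239 225 192 183 188 191 187 184 185 194 197 199 193 153 189 226 238 237
173 242 240 242 241 241 229 187 189 186 185 191 193 196 196 194 193 167 226 240 240 239
175 217 232 241 239 240 236 219 205 173 167 170 167 163 165 153 167 175 231 238 239 239
177 141 169 237 242 240 240 240 239 228 208 197 193 182 199 221 231 231 236 235 236 239
179 139 145 173 222 239 242 240 239 240 239 239 236 229 234 239 237 238 236 236 236 236
```

Request:
{"fn": "step_arm", "kwargs": {"plan": [[-1,[0.02,0,0],[0,0,0.09]],[-1,[0.0446,0,0],[0,0,0.09]],[-1,[0.0446,0,0],[0,0,0.09]],[-1,[0.0446,0,0],[0,0,0.09]],[-1,[0.0446,0,0.01],[0,0,0.09]],[-1,[0.0446,0,0.016],[0,0,0.09]],[-1,[0.0446,0,0.022],[0,0,0.09]],[-1,[0.0446,0,0.027],[0,0,0.09]],[-1,[0.0446,0,0.0315],[0,0,0.09]],[-1,[0.0446,0,0.0315],[0,0,0.09]]]}}

```text
time_s: 34.85
eef_pos: [0.4749, -0.0379, 0.1391]
eef_rot: [3.118, 0.377, 0.002]
ft_force: [0.5, -1.3, 0.6]
finger_gap: 0.0131
grasp_force: 26.1
```

```bash
python3 -c "from h import *;rd()"
```

```text
t 34.85 pos [ 0.4749 -0.0379  0.1391] psi 0.2405 F [ 0.5 -1.3  0.6] M [-0.134 -0.08   0.068] tau6 0.016 gap 0.0131 gf 26.1 q6 1.004
```

Request:
{"fn": "step_arm", "kwargs": {"plan": [[-1,[0,0,0],[0,0,0.08]],[-1,[0,0,0],[0,0,0.15]],[-1,[0,0,0],[0,0,0.2]],[-1,[0,0,0],[0,0,0.24]],[-1,[0,0,0],[0,0,0.27]],[-1,[0,0,0],[0,0,0.29]],[-1,[0,0,0],[0,0,0.31]],[-1,[0,0,0],[0,0,0.31]]]}}

```text
time_s: 35.52
eef_pos: [0.4746, -0.038, 0.139]
eef_rot: [3.139, -0.11, 0.001]
ft_force: [-1.0, -4.5, 1.2]
finger_gap: 0.0136
grasp_force: 26.5
```

```bash
python3 -c "from h import *;rd()"
```

```text
t 35.52 pos [ 0.4746 -0.038   0.139 ] psi -0.07 F [-1.  -4.5  1.2] M [-0.986  0.257  0.01 ] tau6 0.331 gap 0.0136 gf 26.5 q6 1.315
```

Request:
{"fn": "step_arm", "kwargs": {"plan": [[-1,[0,0,0],[0,0,0.02]],[-1,[0,0,0],[0,0,0.04]],[-1,[0,0,0],[0,0,0.062]],[-1,[0,0,0],[0,0,0.062]]]}}

```text
time_s: 35.85
eef_pos: [0.4746, -0.0378, 0.139]
eef_rot: [3.134, -0.208, 0.0]
ft_force: [-0.7, -4.3, 2.6]
finger_gap: 0.0137
grasp_force: 26.8
```

```bash
python3 -c "from h import *;rd()"
```

```text
t 35.85 pos [ 0.4746 -0.0378  0.139 ] psi -0.1328 F [-0.7 -4.3  2.6] M [-1.221  0.353  0.067] tau6 0.359 gap 0.0137 gf 26.8 q6 1.378
```

Request:
{"fn": "step_arm", "kwargs": {"plan": [[-1,[0,0,0],[0,0,0.02]],[-1,[0,0,0],[0,0,0.04]],[-1,[0,0,0],[0,0,0.062]],[-1,[0,0,0],[0,0,0.062]]]}}

```text
time_s: 36.18
eef_pos: [0.4746, -0.0377, 0.139]
eef_rot: [3.126, -0.305, 0.0]
ft_force: [-1.7, -5.0, 2.2]
finger_gap: 0.0134
grasp_force: 27.0
```

```bash
python3 -c "from h import *;rd()"
```

```text
t 36.18 pos [ 0.4746 -0.0377  0.139 ] psi -0.1948 F [-1.7 -5.   2.2] M [-1.247  0.368  0.09 ] tau6 0.353 gap 0.0134 gf 27.0 q6 1.44
```

Request:
{"fn": "step_arm", "kwargs": {"plan": [[-1,[0,0,0],[0,0,0.02]],[-1,[0,0,0],[0,0,0.04]],[-1,[0,0,0],[0,0,0.06]],[-1,[0,0,0],[0,0,0.06]]]}}

```text
time_s: 36.52
eef_pos: [0.4746, -0.0377, 0.139]
eef_rot: [3.116, -0.399, 0.0]
ft_force: [-0.9, -5.2, 3.0]
finger_gap: 0.0133
grasp_force: 27.5
```

```bash
python3 -c "from h import *;rd()"
```

```text
t 36.52 pos [ 0.4746 -0.0377  0.139 ] psi -0.2549 F [-0.9 -5.2  3. ] M [-1.326  0.346  0.194] tau6 0.451 gap 0.0133 gf 27.5 q6 1.5
```

Request:
{"fn": "step_arm", "kwargs": {"plan": [[-1,[0,0,0],[0,0,0.015]],[-1,[0,0,0],[0,0,0.032]],[-1,[0,0,0],[0,0,0.032]]]}}

```text
time_s: 36.77
eef_pos: [0.4746, -0.0377, 0.1391]
eef_rot: [3.109, -0.448, 0.0]
ft_force: [-0.5, -4.1, 3.3]
finger_gap: 0.0131
grasp_force: 28.2
```

```bash
python3 -c "from h import *;rd()"
```

```text
t 36.77 pos [ 0.4746 -0.0377  0.1391] psi -0.2862 F [-0.5 -4.1  3.3] M [-1.298  0.388  0.3  ] tau6 0.549 gap 0.0131 gf 28.2 q6 1.531
```

Request:
{"fn": "step_arm", "kwargs": {"plan": [[-1,[0,0,0],[0,0,0.01]],[-1,[0,0,0],[0,0,0.02]],[-1,[0,0,0],[0,0,0.02]]]}}

```text
time_s: 37.02
eef_pos: [0.4746, -0.0377, 0.1391]
eef_rot: [3.104, -0.478, 0.0]
ft_force: [-1.5, -3.7, 2.5]
finger_gap: 0.0138
grasp_force: 29.5
```

```bash
python3 -c "from h import *;rd()"
```

```text
t 37.02 pos [ 0.4746 -0.0377  0.1391] psi -0.3056 F [-1.5 -3.7  2.5] M [-1.253  0.428  0.476] tau6 0.625 gap 0.0138 gf 29.5 q6 1.551
```

Request:
{"fn": "step_arm", "kwargs": {"plan": [[-1,[0,0,0],[0,0,-0.1]],[-1,[0,0,0],[0,0,-0.19]],[-1,[0,0,0],[0,0,-0.19]],[-1,[0,0,-0.016],[0,0,-0.19]],[-1,[0,0,-0.031],[0,0,-0.19]],[-1,[0,-0.02,-0.035],[0,0,-0.15]],[-1,[0.001,-0.06,-0.035],[0,0,-0.1]],[-1,[0.002,-0.1,-0.035],[0,0,-0.06]],[-1,[0.003,-0.14,-0.035],[0,0,-0.026]],[-1,[0.004,-0.18,-0.035],[0,0,-0.026]],[-1,[0.005,-0.22,-0.035],[0,0,-0.026]],[-1,[0.006,-0.25,-0.035],[0,0,-0.026]]]}}

```text
time_s: 38.02
eef_pos: [0.5551, 0.2029, 0.1732]
eef_rot: [-3.109, 0.441, 0.003]
ft_force: [-0.2, 0.5, -2.1]
finger_gap: 0.0135
grasp_force: 25.8
```

Request:
{"fn": "step_arm", "kwargs": {"plan": [[-1,[0,-0.012,0],[0,0,0]],[-1,[0,-0.012,0],[0,0,0]],[-1,[0,-0.012,0],[0,0,0]],[-1,[0,-0.012,0],[0,0,0]],[-1,[0,-0.012,0],[0,0,0]]]}}

```text
time_s: 38.43
eef_pos: [0.5585, 0.2095, 0.1739]
eef_rot: [-3.11, 0.441, 0.001]
ft_force: [0.9, -0.1, -1.4]
finger_gap: 0.0137
grasp_force: 25.8
```

```bash
python3 - <<'E'
from h import *
rd();go(.559,.2105,.13,-.28)
c=cam("wrist","w11");np.savez("w11.npz",**c)
print("rim corners pred",proj(c,[[.558,.2115,.03]]).round(1))
g=cv2.cvtColor(c["frame"],cv2.COLOR_RGB2GRAY)
print("cols",list(range(200,360,5)))
for v in range(110,250,7): print(v,*["%3d"%x for x in g[v,200:360:5]])
E
```

```text
t 38.43 pos [0.5585 0.2095 0.1739] psi -0.2816 F [ 0.9 -0.1 -1.4] M [ 0.066  0.011 -0.008] tau6 0.009 gap 0.0137 gf 25.8 q6 2.015
t 38.43 shift [ 0.0002 -0.0011  0.0439] turn [ 0.      0.0005 -0.0016] F [ 0.9 -0.1 -1.4] M [ 0.07  0.01 -0.01] q6 2.01
rim corners pred [[278.9 202.2]]
cols [200, 205, 210, 215, 220, 225, 230, 235, 240, 245, 250, 255, 260, 265, 270, 275, 280, 285, 290, 295, 300, 305, 310, 315, 320, 325, 330, 335, 340, 345, 350, 355]
110  27  35  29  27  31  29  22  32  30  27  22  26  23  25  22  27  25  25  28  28  21  33  23  32  30  32  39  30  26  29  32  33
117  29  33  27  25  24  28  32  32  29  29  22  17  22  26  28  24  25  28  30  27  32  28  34  31  35  33  30  32  33  34  22  21
124  22  17  27  31  26  34  37  21  28  28  19  27  29  28  17  17  28  27  35  30  36  36  40  34  31  36  34  32  35  28  21  31
131  33  28  28  30  28  22  32  23  29  29  28  32  29  21  28  22  23  25  30  29  38  38  40  41  36  36  33  32  36  30  29  28
138  29  20  36  24  28  33  30  27  36  33  24  24  23  25  30  34  38  26  35  39  39  37  43  48  38  39  34  34  28  38
[... 1288 characters left out ...]
  77  77  56  22  20  18  19  28  31  26
215  34  29  27  29  21  21  17  17  34  85  82  80  97 149 150 150 151 148 148 148 142  81  84  81  47  26  19  23   0  31  30  24
222  34  33  29  35  22  17  17  15  39  77 107  78  95 151 145 115 113 108 124 149 141  80 124  87  41  23  14  21  14  29  26  29
229  28  39  27  25  20  29  24  23  18  75  97  80  98 150  51  60  56  58  58 129 139  80  86  77  40  13  20  24  25  29  27  22
236  22  28  28  32  21  10  14  23  18  19  22  28  55 141  73  87  91  90  87  83 131  20  19  16  17   6  15  20  10  29  31  28
243  27  24  37  26  21  15   6  16  17  23  18  15  60 139  86  82 130  97  75  77 129  24  19  14  23  26  17  24  18  18  27  34
```

```bash
python3 - <<'E'
from h import *
d=np.load("w11.npz");c={k:d[k] for k in d}
g=cv2.GaussianBlur(cv2.cvtColor(c["frame"],cv2.COLOR_RGB2GRAY),(3,3),0).astype(int)
for u in (248,254,310,316): 
    w=np.where(g[145:245,u]>65)[0]+145;print(u,w[0],w[-1])
X=np.array([np.cos(-.28),np.sin(-.28),0]);C=np.array([.558,.2115,0]);Y=np.array([X[1],-X[0],0])
for n,k,z in(("far",.045,.005),("near",-.045,.005),("rim far out",.024,.03)): print(n,proj(c,[C+k*X-.03*Y+[0,0,z],C+k*X+.03*Y+[0,0,z]]).round(1).tolist())
print("LR",proj(c,[C-.045*Y+.03*X+[0,0,.005],C+.045*Y+.03*X+[0,0,.005]]).round(1).tolist())
for v in (160,163,168): w=np.where(g[v,220:345]>80)[0]+220;print(v,w[0],w[-1])
E
```

```text
248 153 231
254 153 231
310 153 230
316 153 230
far [[250.5, 154.6], [307.3, 154.5]]
near [[253.2, 233.3], [305.1, 233.3]]
rim far out [[248.8, 179.2], [308.9, 179.1]]
LR [[237.0, 168.8], [320.9, 168.7]]
160 238 321
163 238 321
168 238 321
```

Request:
{"fn": "step_arm", "kwargs": {"plan": [[-1,[0.0013,-0.0015,0.025],[0,0,0]],[-1,[0.0013,-0.0015,0.045],[0,0,0]],[-1,[0.0013,-0.0015,0.05],[0,0,0]],[-1,[0.0013,-0.0015,0.055],[0,0,0]],[-1,[0.0013,-0.0015,0.06],[0,0,0]],[-1,[0.0013,-0.0015,0.065],[0,0,0]],[-1,[0.0013,-0.0015,0.068],[0,0,0]],[-1,[0.0013,-0.0015,0.068],[0,0,0]]]}}

```text
time_s: 39.15
eef_pos: [0.5603, 0.2116, 0.1057]
eef_rot: [3.111, -0.437, -0.0]
ft_force: [-0.2, -0.0, -1.4]
finger_gap: 0.0138
grasp_force: 25.8
```

```bash
python3 -c "from h import *;rd()"
```

```text
t 39.15 pos [0.5603 0.2116 0.1057] psi -0.2793 F [-0.2 -0.  -1.4] M [-0.047 -0.033 -0.025] tau6 0.0 gap 0.0138 gf 25.8 q6 2.016
```

Request:
{"fn": "step_arm", "kwargs": {"plan": [[-1,[0,0,0.004],[0,0,0]],[-1,[0,0,0.007],[0,0,0]],[-1,[0,0,0.0075],[0,0,0]],[-1,[0,0,0.0075],[0,0,0]]]}}

```text
time_s: 39.48
eef_pos: [0.5613, 0.2118, 0.1]
eef_rot: [-3.11, 0.437, -0.005]
ft_force: [-0.4, -0.8, 8.5]
finger_gap: 0.0134
grasp_force: 27.2
```

```bash
python3 -c "from h import *;rd()"
```

```text
t 39.48 pos [0.5613 0.2118 0.1   ] psi -0.2792 F [-0.4 -0.8  8.5] M [-0.171  0.309  0.041] tau6 0.001 gap 0.0134 gf 27.2 q6 2.016
```

Request:
{"fn": "step_arm", "kwargs": {"plan": [[0.2,[0,0,0],[0,0,0]],[0.2,[0,0,0],[0,0,0]],[0.2,[0,0,0],[0,0,0]],[0.2,[0,0,0],[0,0,0]],[0.2,[0,0,0],[0,0,0]],[0.2,[0,0,-0.01],[0,0,0]],[0.2,[0,0,-0.03],[0,0,0]],[0.2,[0,0,-0.06],[0,0,0]],[0.2,[0,0,-0.09],[0,0,0]],[0.2,[0,0,-0.11],[0,0,0]],[0.2,[0,0,-0.11],[0,0,0]],[0.2,[0,0,-0.11],[0,0,0]]]}}

```text
time_s: 40.48
eef_pos: [0.5606, 0.2118, 0.2098]
eef_rot: [-3.11, 0.437, -0.004]
ft_force: [-0.9, -0.1, -0.6]
finger_gap: 0.0512
grasp_force: 0.0
```

```bash
python3 - <<'E'
from h import *
rd();c=cam("wrist","w12");g=cv2.cvtColor(c["frame"],cv2.COLOR_RGB2GRAY)
X=np.array([np.cos(-.28),np.sin(-.28),0]);b=np.array([.559,.211,.119])
print("bar pred",proj(c,[b,b+.033*X,b-.033*X]).round(0).tolist(),"sock top",proj(c,[[.559,.211,.035]]).round(0))
print("cols",list(range(250,316,3)))
for v in range(150,330,6): print(v,*["%3d"%x for x in g[v,250:316:3]])
E
```

```text
t 40.48 pos [0.5606 0.2118 0.2098] psi -0.2792 F [-0.9 -0.1 -0.6] M [-0.013 -0.014  0.02 ] tau6 0.0 gap 0.0512 gf 0.0 q6 2.016
bar pred [[282.0, 221.0], [282.0, 183.0], [282.0, 256.0]] sock top [[282. 195.]]
cols [250, 253, 256, 259, 262, 265, 268, 271, 274, 277, 280, 283, 286, 289, 292, 295, 298, 301, 304, 307, 310, 313]
150  32  30  29  36  32  28  41  31  35  43  41  40  42  43  49  46  42  48  47  46  48  45
156 116 122 115 116 112 115 116 111 110 108 110 107 106 108 108 108 106 106 106 106 108 127
162 165 204 133 112 112 110 112 112 107 108 108 110 108 112 108 106 104 106 105 106 151 172
168 113 113 113 113 110 103 109 104 103  99  87  90  92  99  96  99  97  93  89  65  79 107
174 113 113 112 111  66  45  44  50  48  40  35  40  30  50  51  55  44  32  54  63  62  67
180 115 115 113 114  67  44 131 132  79  51  54  52  51 100 106  76  25  28  54  63  61  58
186 111 113 112 114  72  45 188 192 100 110 109 109 104  85 119  86  22  27  44  63  61  62
192 113 110 102  72  40  24 107 116  88 109 110 107 106  78 118  88  17  28  54  61  61  58
198  65  65  63  63  45  28  98 116  86 
[... 1283 characters left out ...]
  11   0  18  12   3  14  11   3   9  18  15  11   9   3
288  21  21  19  22  23  19  19   1  15   7  14   2   5  13  17  12   9  15  17  13  11   7
294  21  20  28  30  26  28  21   8   7   4  17   7  10  18  12  10   4  19  14  16  13   1
300  22  18  25  16  24  12  18  14  13  15  22  11   8  18  12   6  11  18  14   1  10   7
306  22  20  20  16  23  15  21   7  11  22  18   7  13  18  15   4  18   8   8   6  15  22
312  18  20  13  12  21  11  16  25  14  23  14   3  19  11  15  14   1  11   9  11   1  10
318  17  21  22  13  23  16  27  26  15  23  19  15  24  16  15   2  11  18  12  12   5   4
324  19  13  20  23  17  22  14  13  13  23  20  22  27  23  17   8  10  11  13  18  13  14
```

```bash
python3 -c "
from station import bot
print(bot.hand_in())"
```

```text
the job is handed in; nothing more can be done
None
```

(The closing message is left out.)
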